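Lock the retaining bar over the housings

TASK

The three housings in the sloping screwdriving fixture must not lift when the driver backs off. Take the steel bar with the blue grip from the bench and lay it, without dropping it, down into the two saddles so that it bridges the housings, slide it home so that its left end lies fully under the yellow claw, then swing the red keeper right across over its other end to its stop. Leave the housings in their nests and do not knock the other things on the bench about.

Things in the scene. Friction and masses are not known exactly. Their poses are not given: they have to be found in the camera images.
- bar: Steel retaining bar, 200 mm long (its y), 20 wide (x), 14 thick; the last 16 mm of each end are tongues 8 thick, flush below. On top a blue grip rib, 14 mm wide (x), 56 long (y), z = 14 to 34 mm: grasp it across x. Both ends are alike: either way round will do. Origin: centre of the underside, z up through the grip. 0.3 kg. It starts flat on the bench.
- deck: Fixed deck of the fixture, sloping 30 degrees to face the robot. Origin: where the bar's origin belongs when home. z: deck normal, leaning to the robot; x: up the slope; y: along the bar's place, to the left. Bar: lower it with its origin near y = -14 mm, then slide it +14 mm in y to the end wall. Plate x +-52, y -122 to 116, z = -17.5; housings reach z = -1.5 mm.
- left_saddle (a point): Middle of the left saddle's slot floor. In mm in the deck's frame: the saddle runs y = 76 to 110; slot floor z = 0, slot x = -11.5 to 11.5, 8.5 deep, with 45-degree lead-ins (30 wide at the mouth).
- right_saddle (a point): Middle of the right saddle's slot floor. Saddle y = -108 to -76 mm in the deck's frame, slot as on the left, open at both ends.
- claw (a point): Middle of the inner lower edge of the fixed yellow claw that bridges the left slot: in the deck's frame y = 90 mm, z = 10.5 mm (clear height over the slot floor). It reaches from y = 90 to 110 mm, its top is at z = 16.5 (screw heads 19); the end wall under it is at y = 101 mm.
- keeper (a joint): Angle of the red swing keeper, rad: 0 = pointing outboard (deck -y), 1.571 = closed at its stop, pointing down the slope (deck -x) across the right slot, over the bar's tongue. Pivot at deck x = 34, y = -92 mm, about the deck's z. Blade 12 mm wide, z = 10 to 15.5 mm. Stays where left (light friction). It passes only when the bar is home.
- keeper_knob (a point): Top centre of the black knob on the keeper: 16 mm in diameter, z = 18 to 39.5 mm in the deck's frame, 64 mm from the keeper's pivot. Push it sideways or pinch it.
- work_0: Moulded housing in the fixture's left nest (63 mm up the slope x 40 mm x 16 mm), loose; origin at the centre of its underside. To be left in place.
- work_1: Moulded housing in the fixture's middle nest (63 mm up the slope x 40 mm x 16 mm), loose; origin at the centre of its underside. To be left in place.
- work_2: Moulded housing in the fixture's right nest (63 mm up the slope x 40 mm x 16 mm), loose; origin at the centre of its underside. To be left in place.
- tape_roll: roll of cream masking tape lying flat, 62 x 66 x 19 mm; a bystander
- cutters: side cutters with red grips, lying, 131 mm long; a bystander
- driver: red-handled screwdriver, lying, 187 mm long, 25 mm high; a bystander
- pen: black marker pen, lying, 131 mm long; a bystander
Mind the look-alikes: they are no part of the job. Leave any turquoise look-alike of the work_0 alone.

How it is judged (in metres and radians):
On the way:
1. the bar lies down in both saddles while the keeper is still open (x of bar in the frame of deck between -0.004 and 0.004 m and z of bar in the frame of deck between -0.0025 and 0.003 m and angle between the y axis of bar and the y axis of deck, either way round below 0.04 rad and angle between the z axis of bar and the z axis of deck, either way round below 0.12 rad and y of bar in the frame of deck between -0.03 and 0.003 m and value of joint keeper below 1 rad), for 0.2 s.
At the end, for the whole second after the job is handed in: Bar at rest on both saddle floors (4 mm across, 3 mm in height, 0.04 rad along the slots) and home under the claw (-5 to +3 mm along deck y); keeper still, at 1.45 rad or more; the three housings in their nests (5 mm; 4 mm in height) (x of bar in the frame of deck between -0.004 and 0.004 m and z of bar in the frame of deck between -0.0025 and 0.003 m and angle between the y axis of bar and the y axis of deck, either way round below 0.04 rad and angle between the z axis of bar and the z axis of deck, either way round below 0.12 rad and y of bar in the frame of deck between -0.005 and 0.003 m and value of joint keeper above 1.45 rad and velocity of joint keeper below 0.05 rad/s and linear speed of bar below 0.02 m/s and x of work_0 in the frame of deck between -0.005 and 0.005 m and y of work_0 in the frame of deck between 0.041 and 0.051 m and z of work_0 in the frame of deck between -0.0215 and -0.0145 m and x of work_1 in the frame of deck between -0.005 and 0.005 m and y of work_1 in the frame of deck between -0.005 and 0.005 m and z of work_1 in the frame of deck between -0.0215 and -0.0145 m and x of work_2 in the frame of deck between -0.005 and 0.005 m and y of work_2 in the frame of deck between -0.051 and -0.041 m and z of work_2 in the frame of deck between -0.0215 and -0.0145 m); the robot touches nothing.
It fails at once if the bar is dropped (moves faster than 0.6 m/s with no finger on it) (linear speed of bar above 0.6 m/s and contact force between the fingers and bar below 0.1 N).
It fails at once if a housing in the fixture is moved more than 10 mm (distance of any of work_0, work_1, work_2 from where it was at the start of the episode above 0.01 m).
It fails at once if the tape roll, cutters, screwdriver or marker pen is moved more than 30 mm (distance of any of tape_roll, cutters, driver, pen from where it was at the start of the episode above 0.03 m).
It also fails if it takes over 43 s, if anything falls off the work surface, if the arm or the gripper's body presses on something with over 40 N, if the wrist force passes 120 N, or if a joint passes its speed limit or range.

ROBOT

A 6-joint arm with a two-finger parallel gripper is mounted at the origin on a cart in front of the work surface, level with it; the furniture and walls round the work are solid. World frame = base frame: x ahead of the robot, y to its left, z up, the work surface at z = 0. Lengths are in m, angles in degrees, forces in N, time in s.
With the tool pointing down it reaches from about 0.35 to 0.875 m from the base axis. Payload 4.2 kg.
Tool frame: the origin (TCP) lies at the very end of the fingers, on their centre line; the grasp point (between the pads) lies 19 mm behind it; z points along the fingers, y is the line along which they close (so a half turn about z gives the same grasp; the last joint's range is limited). The gripper opens to 87 mm and grips with 3 to 60 N. Pads are 19 mm wide; open, the fingers measure 117 mm over their backs; the gripper's body (75 mm by 190 mm) begins 51 mm behind the grasp point.
Start: joints at [-57.376, 22.042, 0.453, 0, -68.411, -14.817], TCP at [0.191, -0.595, 0.186] pointing down, gripper open.
Joint ranges: [-179.83, 179.83], [-69.29, 118.12], [-61.27, 80.66], [-181.25, 117.63], [-171.15, -9.14], [-177.46, 177.46]. Speed limits (degrees/s): [159.86, 159.86, 180, 180, 180, 180].

INTERFACE

Orientations are given as a 3x3 rotation matrix whose columns are the frame's x, y, z axes.
In Python, from station import r gives the robot as it stands.
- The arm moves only by the tool jog_arm, never from a script. Its argument "plan" is text: rows parted by semicolons, each of 7 numbers parted by spaces: the shift along the tool's x, y, z normalised to -1 to 1, where 1 is 0.025 m, then the turn, a rotation vector about the tool's x, y, z normalised to -1 to 1, where 1 is 8 degrees, then the closure, from -1 (fully open) to 1 (shut). A call has exactly 10 rows; each row shifts and turns the commanded pose from where the row before left it, along the tool's axes as they then stand; what a row does not reach is not made up. A row lasts 1/10 s, in which the tool goes at most 50 mm and 8.59 degrees, less where a joint would pass 70% of its speed; a pose out of reach is approached as far as the arm can. A call with a number of a shift or a turn outside -1 to 1 is refused whole. A call with a gripper value outside its range is refused whole. The fingers move at their own pace and stop on an object; the grip force is fixed at half the most. Time passes only in rows, so rows that do not move let the fingers close, or fill a call up. It gives the time, the measured TCP pose, the force, the opening and the grip force at its end, in the units of the state.
- r.sense(): the state, without advancing time (a new reading comes with each control period).
- r.capture(name): name is "scene" or "top" or "wrist"; returns (picture, depth): 400x640x3 uint8, red, green, blue; 400x640 float32, m along the optical axis (not along the pixel's ray), 0 where there is no reading.
- r.get_calibration(name): a dict with "mtx" (3x3 intrinsics, pixels), "extrinsics" (4x4, takes a point from camera to world coordinates). Camera axes: x right, y up, looking along -z (the intrinsics and any distortion apply to the point x, -y, -z); pixel columns grow to the right and rows downward; lengths in m; the calibration is good to about 2 mm. A picture is of the moment at which its call begins: read the wrist's pose just before it. get_calibration takes no time and is no camera call; for the wrist camera it gives the pose at the moment of the call.
- r.finish_job(): hands the job in; it is judged then, once.
The state is a dict: "time_s": time; "joints": joint angles; "joint_velocities": joint speeds; "effort": joint torques, N m; "tcp_pos": TCP position; "ee_rot": TCP orientation; "wrist_force": force on the tool from outside, world axes, zero at the start; "moment": the same for the moment, N m; "gripper_width": opening from 0.0 (shut) to 1.0 (fully open); "gripper_force": force on a finger pad.
Only numpy, scipy, OpenCV 4.12 (cv2) and the standard library are available. Lean on these libraries where they do the work, as an engineer would, in place of code of your own. Each camera call takes 0.05 s, during which the arm holds its last target. There are 200 camera calls.

## Working session

There is one attempt and no reset: what is moved stays moved. The work goes in short steps, Python scripts to look and compute and a tool call to move; the robot and the scene stay as the last step left them, time stands still between calls to the robot, and variables do not carry over. Pictures are saved under pics/ and viewed, at most 10 in all, crops included, and the job is handed in when it is done.

Besides the shell and the picture viewer there is one more tool, called after "Emit:" in YAML: its name, and indented under it one key for each argument. jog_arm: Moves the arm, as the interface text tells. Scaled input: -1 to 1 covers 0.025 m each way for a shift and 8 degrees each way for a turn. Its arguments: {"type":"object","properties":{"plan":{"type":"string"}},"required":["plan"]}

```bash
mkdir -p pics; ls; python3 - <<'E'
from station import r
import cv2,numpy as np
np.set_printoptions(precision=4,suppress=True)
for n in ("scene","top"):
    p,d=r.capture(n); cv2.imwrite(f"pics/{n}0.png",p[:,:,::-1]); np.savez(f"{n}0.npz",p=p,d=d)
    c=r.get_calibration(n); print(n,c["mtx"],c["extrinsics"],[k for k in c],(d==0).mean())
s=r.sense();print(s["time_s"],s["tcp_pos"],s["ee_rot"],s["gripper_width"])
E
```

```text
pics
scene [[472.4171   0.     323.7332]
 [  0.     472.4171 196.4284]
 [  0.       0.       1.    ]] [[-0.5715  0.5419 -0.6162 -0.1874]
 [-0.8206 -0.379   0.4278  0.4832]
 [-0.0017  0.7501  0.6613  0.885 ]
 [ 0.      0.      0.      1.    ]] ['mtx', 'extrinsics'] 0.0040234375
top [[378.3009   0.     315.4135]
 [  0.     378.3009 203.1229]
 [  0.       0.       1.    ]] [[-0.0224  0.9934 -0.1128  0.441 ]
 [-0.9997 -0.0216  0.0089 -0.0227]
 [ 0.0065  0.1129  0.9936  0.9418]
 [ 0.      0.      0.      1.    ]] ['mtx', 'extrinsics'] 0.0039609375
0.1 [ 0.191  -0.5945  0.1848] [[-0.9521 -0.3056 -0.0007]
 [-0.3056  0.9521  0.0018]
 [ 0.0001  0.002  -1.    ]] 0.9978884895050169
```

View pics/scene0.png

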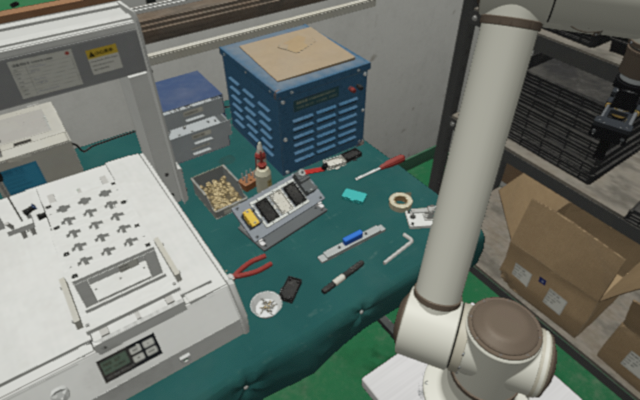

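View pics/top0.png

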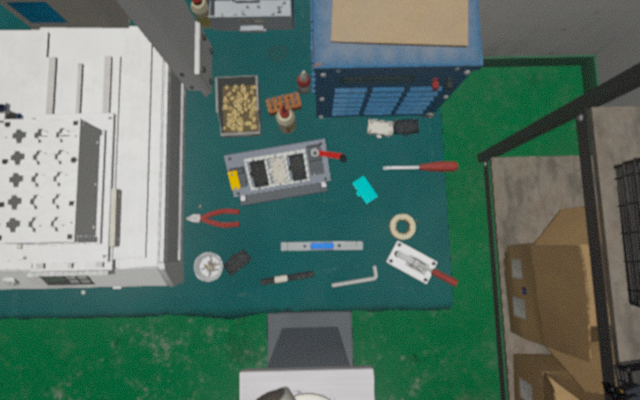

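The scene shows the bar with its blue grip at (352,238) and the fixture at (280,212); its yellow claw is at about (250,217), and the keeper at its right end. In the top view the bar is at (322,246), the claw at (234,180), and the red keeper with its black knob at (320–345,155).

```bash
cat > h.py <<'E'
import numpy as np, cv2
np.set_printoptions(precision=4,suppress=True)
def ray(c,uv):
    uv=np.atleast_2d(uv).astype(float); K=c["mtx"]; E=np.array(c["extrinsics"])
    q=np.c_[(uv[:,0]-K[0,2])/K[0,0],-(uv[:,1]-K[1,2])/K[1,1],-np.ones(len(uv))]
    return E[:3,3],q@E[:3,:3].T
def cloud(c,uv,d): o,q=ray(c,uv); return o+q*np.asarray(d).reshape(-1,1)
def onz(c,uv,z): o,q=ray(c,uv); return o+q*((z-o[2])/q[:,2])[:,None]
def onplane(c,uv,p,n): o,q=ray(c,uv); return o+q*(((p-o)@n)/(q@n))[:,None]
def proj(c,P):
    E=np.array(c["extrinsics"]);q=(np.atleast_2d(P)-E[:3,3])@E[:3,:3];K=c["mtx"]
    return np.c_[K[0,2]+K[0,0]*q[:,0]/-q[:,2],K[1,2]-K[1,1]*q[:,1]/-q[:,2]]
def tri(obs):
    A=np.zeros((3,3));b=np.zeros(3)
    for c,uv in obs:
        o,q=ray(c,uv);q=q[0]/np.linalg.norm(q[0]);M=np.eye(3)-np.outer(q,q);A+=M;b+=M@o
    P=np.linalg.solve(A,b); return P,[np.linalg.norm(proj(c,P)[0]-uv) for c,uv in obs]
def blob(p,lo,hi,roi):
    x0,y0,x1,y1=roi; h=cv2.cvtColor(p,cv2.COLOR_RGB2HSV)
    m=np.zeros(h.shape[:2],np.uint8); m[y0:y1,x0:x1]=cv2.inRange(h,lo,hi)[y0:y1,x0:x1]
    n,l,s,ce=cv2.connectedComponentsWithStats(m); i=1+np.argmax(s[1:,4]); return l==i,ce[i],s[i]
E
python3 - <<'E'
from h import *; from station import r
B=((105,130,60),(125,255,255)); Y=((20,150,120),(32,255,255))
R={}
for n,rb,ry in (("top",(270,230,380,260),(215,160,250,200)),("scene",(310,215,395,270),(235,200,265,235))):
    z=np.load(n+"0.npz");p,d=z["p"],z["d"];c=r.get_calibration(n);R[n]=(c,p,d)
    for nm,(lo,hi),roi in(("blue",B,rb),("yel",Y,ry)):
        m,ce,s=blob(p,lo,hi,roi); v,u=np.nonzero(m);P=cloud(c,np.c_[u,v],d[m]);print(n,nm,ce,s,np.median(P,0)); R[n+nm]=(c,ce)
for nm in("blue","yel"): print(nm,tri([R["top"+nm],R["scene"+nm]]))
c,p,d=R["top"]
# plate plane: deck area cloud
v,u=np.mgrid[135:210,220:350];P=cloud(c,np.c_[u.ravel(),v.ravel()],d[135:210,220:350].ravel())
for uv in((225,160),(232,200),(330,192),(325,142),(345,158),(315,153)): print(uv,cloud(c,uv,d[uv[1],uv[0]]))
for n in("top","scene"):
    c,p,d=R[n]; roi={"top":p[125:225,205:365],"scene":p[165:265,225:405]}[n]
    cv2.imwrite(f"pics/{n}c.png",cv2.resize(roi[:,:,::-1],None,fx=4.4,fy=4.4,interpolation=cv2.INTER_CUBIC))
c,p,d=R["top"]
h=cv2.cvtColor(p,cv2.COLOR_RGB2HSV);print(h[246,285:360:8])
P=cloud(c,np.array([(u,246) for u in range(275,370,6)]),d[246,275:370:6]);print(P)
E
```

```text
top blue [321.9798 245.3232] [311 243  22   6  99] [ 0.4428 -0.0465  0.0347]
top yel [233.6774 179.3613] [228 170  13  20 155] [0.5971 0.155  0.0884]
scene blue [352.2922 236.7987] [343 230  20  15 154] [ 0.4416 -0.0423  0.0317]
scene yel [250.2881 218.0085] [243 210  16  17 118] [0.5962 0.1588 0.0846]
blue (array([ 0.4434, -0.0432,  0.0289]), [np.float64(0.6350733871551728), np.float64(0.6091314435090429)])
yel (array([0.5977, 0.1565, 0.0824]), [np.float64(0.0903971643496824), np.float64(0.0840861716028136)])
(225, 160) [[0.6443 0.1772 0.0789]]
(232, 200) [[0.5603 0.1775 0.0001]]
(330, 192) [[ 0.5749 -0.0683  0.0025]]
(325, 142) [[ 0.6824 -0.0561  0.0785]]
(345, 158) [[ 0.6341 -0.0981  0.1176]]
(315, 153) [[ 0.6498 -0.0318  0.1058]]
[[ 83   6 166]
 [ 83   6 169]
 [ 80   9 169]
 [108  18 167]
 [106 190 221]
 [106 192 221]
 [110 109 190]
 [ 78   8 161]
 [ 90   9 169]
 [ 86  11 167]]
[[ 0.4434  0.0711  0.0001]
 [ 0.4431  0.0557  0.0076]
 [ 0.4427  0.0409  0.0084]
 [ 0.4424  0.0259  0.0142]
 [ 0.4421  0.0113  0.0135]
 [ 0.4417 -0.0033  0.0159]
 [ 0.4414 -0.018   0.0345]
 [ 0.4411 -0.0323  0.0361]
 [ 0.4408 -0.0467  0.0319]
 [ 0.4404 -0.0608  0.0373]
 [ 0.4401 -0.0763  0.0154]
 [ 0.4398 -0.0909  0.016 ]
 [ 0.4394 -0.1056  0.0141]
 [ 0.4391 -0.1203  0.0139]
 [ 0.4388 -0.1354  0.0099]
 [ 0.4384 -0.1513  0.0015]]
```

```bash
python3 - <<'E'
from h import *; from station import r
s=r.sense();c=r.get_calibration("wrist");E=np.array(c["extrinsics"]);R=np.array(s["ee_rot"])
print(c["mtx"],R.T@E[:3,:3],R.T@(E[:3,3]-s["tcp_pos"]))
E
```

```text
[[276.124    0.     323.0463]
 [  0.     276.124  196.3211]
 [  0.       0.       1.    ]] [[-0.0003  0.9663  0.2574]
 [ 1.      0.0002  0.0004]
 [ 0.0003  0.2574 -0.9663]] [ 0.0715  0.0008 -0.1992]
```

View pics/topc.png

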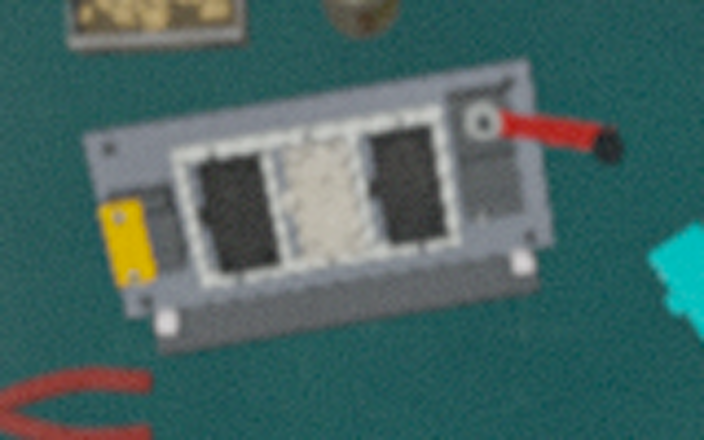

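Emit:
jog_arm:
  plan: "-0.6 1 -0.3 0 0 -0.5 -1; -0.6 1 -0.3 0 0 -0.5 -1; -0.6 1 -0.3 0 0 -0.5 -1; -0.6 1 -0.3 0 0 -0.5 -1; -0.6 1 -0.3 0 0 -0.5 -1; -0.6 1 -0.3 0 0 -0.5 -1; -0.6 1 -0.3 0 0 -0.5 -1; -0.6 1 -0.3 0 0 -0.5 -1; -0.6 1 -0.3 0 0 -0.5 -1; -0.6 1 -0.3 0 0 -0.5 -1"

```text
time_s: 1.1
tcp_pos: [0.1664, -0.309, 0.2606]
ee_rot: [[-0.53, -0.848, -0.001], [-0.848, 0.53, 0.001], [-0.0, 0.001, -1.0]]
wrist_force: [0.2, 0.4, 1.1]
gripper_width: 0.998
gripper_force: 0.0
```

The crop shows the deck plate with corners at (85,135), (530,62), (550,245) and (130,318). The claw is at (127,243), the keeper pivot at (484,122), the keeper knob at (606,145), and the keeper is open.

Emit:
jog_arm:
  plan: "-1 -0.5 0 0 0 -0.4 -1; -1 -0.5 0 0 0 -0.4 -1; -1 -0.5 0 0 0 -0.4 -1; -1 -0.5 0 0 0 -0.4 -1; -1 -0.5 0 0 0 -0.4 -1; -1 -0.5 0 0 0 -0.4 -1; -1 -0.5 0 0 0 -0.4 -1; -1 -0.5 0 0 0 -0.4 -1; -1 -0.5 0 0 0 -0.4 -1; -1 -0.5 0 0 0 -0.4 -1"

```text
time_s: 2.1
tcp_pos: [0.3601, -0.1119, 0.2605]
ee_rot: [[-0.001, -1.0, -0.001], [-1.0, 0.001, 0.0], [-0.0, 0.001, -1.0]]
wrist_force: [0.8, -0.7, -0.2]
gripper_width: 1.003
gripper_force: 0.0
```

```bash
cat > shot.py <<'E'
import sys; from h import *; from station import r
n=sys.argv[1]; c=r.get_calibration("wrist"); s=r.sense(); p,d=r.capture("wrist")
cv2.imwrite(f"pics/{n}.png",p[:,:,::-1]); np.savez(n+".npz",p=p,d=d,mtx=c["mtx"],extrinsics=c["extrinsics"])
print(s["time_s"],s["tcp_pos"],s["ee_rot"],s["joints"],c["extrinsics"][:3,3])
E
python3 shot.py w1
```

```text
2.1 [ 0.3601 -0.1119  0.2605] [[-0.001  -1.     -0.0006]
 [-1.      0.001   0.0001]
 [-0.0001  0.0006 -1.    ]] [  7.7906  -6.4083 -22.6845  -0.0129 -73.7546  -7.8441] [ 0.3591 -0.1821  0.4596]
```

View pics/w1.png

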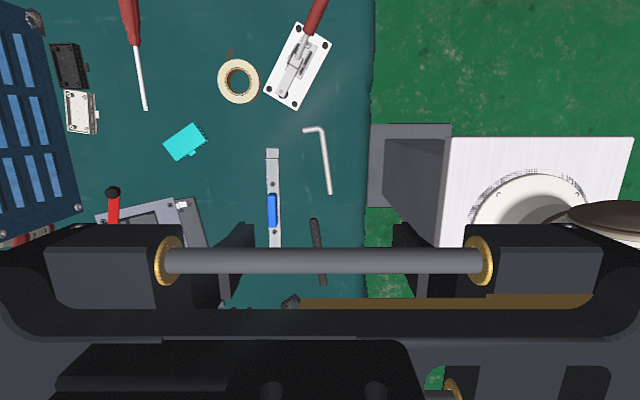

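The wrist view shows the bar at (272,200), the keeper at (113,205) with its knob at (113,191), and the deck mostly hidden by the gripper. The tool has to move further to +y.

Emit:
jog_arm:
  plan: "-1 -0.7 0 0 0 0 -1; -1 -0.7 0 0 0 0 -1; -1 -0.7 0 0 0 0 -1; -1 -0.7 0 0 0 0 -1; -1 -0.7 0 0 0 0 -1; -1 -0.7 0 0 0 0 -1; -1 -0.7 0 0 0 0 -1; -1 -0.7 0 0 0 0 -1; -1 -0.7 0 0 0 0 -1; 0 0 0 0 0 0 -1"

```text
time_s: 3.15
tcp_pos: [0.5194, 0.1137, 0.2592]
ee_rot: [[-0.001, -1.0, -0.002], [-1.0, 0.001, -0.001], [0.001, 0.002, -1.0]]
wrist_force: [-0.3, 0.2, -0.0]
gripper_width: 1.0
gripper_force: 0.0
```

```bash
python3 shot.py w2
```

```text
3.15 [0.5194 0.1137 0.2592] [[-0.0013 -1.     -0.0017]
 [-1.      0.0013 -0.0006]
 [ 0.0006  0.0017 -1.    ]] [ 29.823   10.3654  -5.2838  -0.0209 -74.4504 -29.8907] [0.5186 0.0437 0.4584]
```

View pics/w2.png

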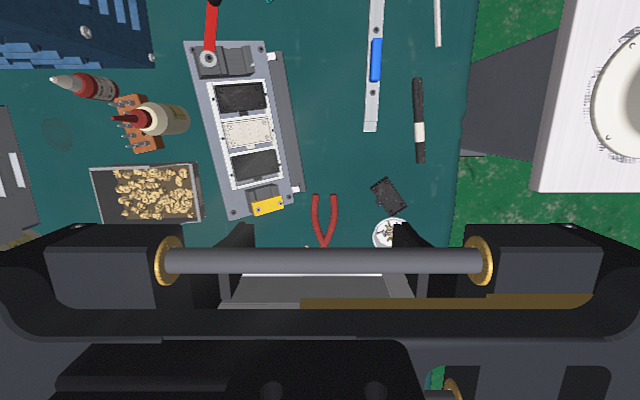

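The wrist view shows the full deck: claw at (268,206), pivot at (208,58), keeper blade going up to (210,5), plate corners near (185,43), (265,40), (300,190) and (230,220). The bar is at (375,65), with its end at (370,130). I'll take a second view for parallax.

Emit:
jog_arm:
  plan: "0.7 0.6 0 0 0 0 -1; 0.7 0.6 0 0 0 0 -1; 0.7 0.6 0 0 0 0 -1; 0.7 0.6 0 0 0 0 -1; 0.7 0.6 0 0 0 0 -1; 0 0 0 0 0 0 -1; 0 0 0 0 0 0 -1; 0 0 0 0 0 0 -1; 0 0 0 0 0 0 -1; 0 0 0 0 0 0 -1"

```text
time_s: 4.2
tcp_pos: [0.4432, 0.0245, 0.2605]
ee_rot: [[-0.003, -1.0, -0.001], [-1.0, 0.003, -0.0], [0.0, 0.001, -1.0]]
wrist_force: [0.3, 0.5, -0.4]
gripper_width: 0.998
gripper_force: 0.0
```

```bash
python3 shot.py w3; python3 - <<'E'
import cv2
a=cv2.imread("pics/w2.png")[0:225,170:310];b=cv2.imread("pics/w3.png")[0:225,100:460]
f=lambda i,s:cv2.resize(i,None,fx=s,fy=s,interpolation=cv2.INTER_CUBIC)
cv2.imwrite("pics/w2c.png",f(a,2.6));cv2.imwrite("pics/w3c.png",f(b,2.2))
c=f(a,2.6);d=f(b[:, :],2.2)
import numpy as np
d=f(cv2.imread("pics/w3.png")[0:225,100:260],2.6)
cv2.imwrite("pics/cc.png",np.hstack([c,d]))
E
```

```text
4.2 [0.4432 0.0245 0.2605] [[-0.0029 -1.     -0.0005]
 [-1.      0.0029 -0.0002]
 [ 0.0002  0.0005 -1.    ]] [ 24.2681   1.0574 -15.7075  -0.0012 -73.269  -24.4351] [ 0.4419 -0.0455  0.4597]
```

View pics/cc.png

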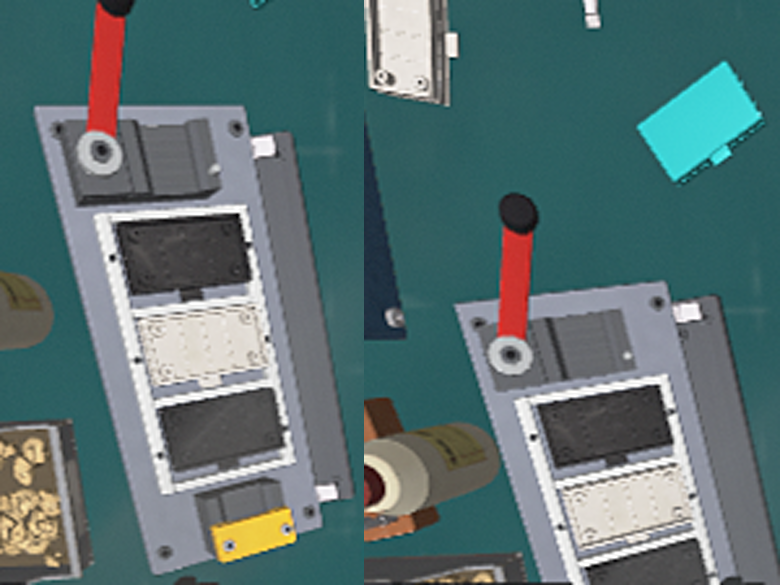

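Deck features are clear. In the left half (w2) the plate corners are at (35,107), (245,107), (318,527) and (155,574), with the pivot at (99,153). In the right half (w3) the corners are at (457,305) and (667,283), the pivot at (510,355) and the knob at (518,213).

```bash
cat > deck.py <<'E'
from h import *; from station import r; from scipy.optimize import least_squares; from scipy.spatial.transform import Rotation as Ro
W={n:dict(np.load(n+".npz")) for n in("w2","w3")}
T=dict(np.load("top0.npz"));T.update(r.get_calibration("top"));W["top"]=T
C=[(52,-122,-17.5),(-52,-122,-17.5),(-52,116,-17.5),(52,116,-17.5)]
g={"w2":[(35,107),(245,107),(318,527),(155,574)],"w3":[(457-364,305),(667-364,283)],"top":[(530,62),(552,245),(130,318),(85,135)]}
off={"w2":(170,2.6,0),"w3":(100,2.6,0),"top":(205,4.4,125)}
obs=[]
for n in g:
    gray=cv2.cvtColor(W[n]["p"],cv2.COLOR_RGB2GRAY); o,s,oy=off[n]
    q=np.array([(u/s+o,v/s+oy) for u,v in g[n]],np.float32)-0.3
    q2=cv2.cornerSubPix(gray,q.reshape(-1,1,2).copy(),(3,3),(-1,-1),(3,50,.01)).reshape(-1,2)
    print(n,np.c_[q,q2].round(1).tolist())
    for i in range(len(q)):
        u=q2[i] if np.linalg.norm(q2[i]-q[i])<1.5 else q[i]
        obs.append((n,i,u))
for i in(0,1): print("tri",i,tri([(W[n],u) for n,j,u in obs if j==i and n!="top"]))
def fit(obs):
    def f(x): 
        R=Ro.from_rotvec(x[3:]).as_matrix()
        return np.concatenate([(proj(W[n],x[:3]+R@np.array(C[i])/1e3)[0]-u)*(.3 if n=="top" else 1) for n,i,u in obs])
    yw=np.radians(-8);R0=Ro.from_euler("z",-yw).as_matrix()@np.array([[.866,0,-.5],[0,1,0],[.5,0,.866]])
    return least_squares(f,np.r_[.6,.06,.07,Ro.from_matrix(R0).as_rotvec()],loss="soft_l1")
s=fit(obs);R=Ro.from_rotvec(s.x[3:]).as_matrix();p=s.x[:3]
if __name__=="__main__":
    print(s.fun.reshape(-1,2).round(2).tolist());print(p,R,"tilt",np.degrees(np.arccos(R[2,2])),"yaw",np.degrees(np.arctan2(-R[0,1],R[1,1])))
    np.savez("deck.npz",p=p,R=R)
    # checks: plate depth, claw edges, pivot, slot
    for n in("w2",):
        c=W[n]
        for nm,uv in(("pivot",(99,153)),("claw_in_l",(209,531)),("claw_in_r",(291,509)),("claw_out_l",(220,562)),("claw_out_r",(297,543))):
            u=np.array(uv)/2.6+(170,0)-.3; print(nm,((onplane(c,u,p+R[:,2]*.0165,R[:,2])-p)@R*1e3).round(1))
        for xy in((45,-50),(45,0),(45,50),(-45,-50),(-45,0),(0,-92),(0,-20),(0,80)):
            P=p+R@np.array([xy[0],xy[1],-17.5])/1e3;u=proj(c,P)[0].round().astype(int);d=c["d"][u[1],u[0]]
            print(xy,((cloud(c,u,d)-p)@R*1e3).round(1))
    # bar
    B=((105,130,60),(125,255,255));O=[]
    for n,roi in(("w2",(340,0,400,110)),("w3",(240,0,400,225))):
        c=W[n];m,ce,st=blob(c["p"],*B,roi);v,u=np.nonzero(m)
        rc=cv2.minAreaRect(np.c_[u,v].astype(np.float32));print(n,ce,st,rc);O.append((c,ce))
        P=cloud(c,np.c_[u,v],c["d"][m]);print(np.median(P,0))
        h=cv2.cvtColor(c["p"],cv2.COLOR_RGB2HSV);x0,y0,x1,y1={"w2":(350,0,400,150),"w3":(200,0,420,224)}[n]
        u0,v0=ce.astype(int)
        mm=np.zeros(h.shape[:2],np.uint8);a,b=max(u0-40,0),u0+40;mm[0:224,a:b]=((h[0:224,a:b,1]<60)&(h[0:224,a:b,2]>110))|m[0:224,a:b]
        k,l,ss,cc=cv2.connectedComponentsWithStats(mm);L=l==l[v0,u0];v,u=np.nonzero(L);print("bar",ss[l[v0,u0]],cv2.minAreaRect(np.c_[u,v].astype(np.float32)))
        bx=cv2.boxPoints(cv2.minAreaRect(np.c_[u,v].astype(np.float32)));Q=onz(c,bx,.012);print(Q, Q.mean(0))
    P,e=tri(O);print("grip",P,e,"knob etc")
E
python3 deck.py
```

```text
w2 [[183.1999969482422, 40.900001525878906, 182.6999969482422, 40.400001525878906], [263.8999938964844, 40.900001525878906, 262.79998779296875, 40.29999923706055], [292.0, 202.39999389648438, 293.20001220703125, 201.8000030517578], [229.3000030517578, 220.5, 228.60000610351562, 220.39999389648438]]
w3 [[135.5, 117.0, 134.1999969482422, 116.80000305175781], [216.1999969482422, 108.5, 215.10000610351562, 107.5999984741211]]
top [[325.20001220703125, 138.8000030517578, 324.3999938964844, 138.0], [330.20001220703125, 180.39999389648438, 330.3999938964844, 180.1999969482422], [234.1999969482422, 197.0, 233.6999969482422, 196.8000030517578], [224.0, 155.39999389648438, 223.3000030517578, 155.3000030517578]]
tri 0 (array([ 0.6889, -0.0538,  0.0824]), [np.float64(0.06320661282828623), np.float64(0.058755120991749434)])
tri 1 (array([ 0.6011, -0.0675,  0.0298]), [np.float64(0.03402221006559165), np.float64(0.031714780917952)])
[[-0.26, 0.22], [0.16, 0.11], [-0.06, -0.19], [0.04, 0.22], [-0.07, -0.27], [0.26, -0.16], [-0.09, 0.14], [-0.12, -0.11], [0.02, -0.16], [-0.0, 0.06]]
[0.6191 0.0585 0.
[... 689 characters left out ...]
.0426  0.0339]
bar [ 363    0   22  132 1833] ((373.30615234375, 65.48924255371094), (14.755024909973145, 131.9631805419922), 3.1798300743103027)
[[ 0.4555  0.0564  0.012 ]
 [ 0.4515 -0.124   0.012 ]
 [ 0.4307 -0.123   0.012 ]
 [ 0.4322  0.0577  0.012 ]] [ 0.4425 -0.0332  0.012 ]
w3 [322.0149 124.3373] [318 106   9  38 335] ((322.0, 124.5), (37.0, 8.0), 90.0)
[ 0.4427 -0.0435  0.0339]
bar [ 316   55   14  132 1734] ((322.5, 120.5), (131.0, 13.0), 90.0)
[[ 0.4512 -0.142   0.012 ]
 [ 0.432  -0.1419  0.012 ]
 [ 0.4315  0.0563  0.012 ]
 [ 0.4531  0.0562  0.012 ]] [ 0.4419 -0.0429  0.012 ]
grip [ 0.4427 -0.043   0.0302] [np.float64(0.032975335674726505), np.float64(0.030978901143973208)] knob etc
```

```bash
python3 - <<'E' | grep -v "^w\|^top\|^tri"
from deck import *
for n in("w2","w3"):
    c=W[n]
    for X in((.5,-.1),(.52,0.0),(.4,.03),(.4,-.02),(.70,-.08),(.57,-.13)):
        u=proj(c,np.array([*X,0]))[0].round().astype(int)
        if 2<u[0]<637 and 2<u[1]<220: print("Tbl",n,X,cloud(c,u,np.median(c["d"][u[1]-2:u[1]+3,u[0]-2:u[0]+3]))[0])
# feature matches w2->w3: template around features, subpix
ga=cv2.cvtColor(W["w2"]["p"],cv2.COLOR_RGB2GRAY);gb=cv2.cvtColor(W["w3"]["p"],cv2.COLOR_RGB2GRAY)
A=np.array([u for u in cv2.goodFeaturesToTrack(ga[:200,175:300],60,.02,4).reshape(-1,2)+[175,0]],np.float32)
A=cv2.cornerSubPix(ga,A.reshape(-1,1,2),(3,3),(-1,-1),(3,50,.01))
P0=np.array([onplane(W["w2"],a[0],p-R[:,2]*.006,R[:,2])[0] for a in A]);G=proj(W["w3"],P0).astype(np.float32).reshape(-1,1,2)
Bp,st,err=cv2.calcOpticalFlowPyrLK(ga,gb,A,G.copy(),winSize=(11,11),maxLevel=0,flags=cv2.OPTFLOW_USE_INITIAL_FLOW)
for a,b,s_,e in zip(A[:,0],Bp[:,0],st[:,0],err[:,0]):
    if not s_ or b[1]>215: continue
    X,er=tri([(W["w2"],a),(W["w3"],b)])
    D=cloud(W["w2"],a,W["w2"]["d"][int(round(a[1])),int(round(a[0]))])[0]
    if max(er)<.6: print(a.round(1),((X-p)@R*1e3).round(1),"depth",((D-p)@R*1e3).round(1),round(max(er),2))
E
```

```text
Tbl w2 (0.5, -0.1) [ 0.4994 -0.0993  0.0004]
Tbl w2 (0.52, 0.0) [0.5203 0.0004 0.0002]
Tbl w2 (0.4, 0.03) [ 0.3993  0.0305 -0.0001]
Tbl w2 (0.4, -0.02) [ 0.3998 -0.0198  0.0007]
Tbl w2 (0.7, -0.08) [ 0.7001 -0.0798 -0.0003]
Tbl w3 (0.5, -0.1) [ 0.5002 -0.0993 -0.0002]
Tbl w3 (0.52, 0.0) [ 0.5205 -0.0005  0.0002]
Tbl w3 (0.4, 0.03) [ 0.3994  0.0299 -0.0002]
Tbl w3 (0.4, -0.02) [ 0.4004 -0.0195 -0.0002]
Tbl w3 (0.7, -0.08) [ 0.6458 -0.0734  0.0954]
Tbl w3 (0.57, -0.13) [ 0.5694 -0.1296 -0.0002]
[211.3  99.3] [ 36.9 -49.9  -6.7] depth [ 37.4 -49.7  -4.4] 0.13
[261.7  81. ] [-33.3 -66.7  -2. ] depth [-34.2 -67.2  -4.9] 0.06
[220.  138.5] [38.  -0.1 -6.7] depth [38.3 -0.1 -5.3] 0.01
[265.4  93.6] [-34.4 -50.3  -0.9] depth [-35.6 -50.4  -3.6] 0.22
[271.3 129.9] [-33.8  -0.7  -3.1] depth [-31.8  -0.8   2.2] 0.07
[265.4  93.6] [-34.4 -50.3  -0.9] depth [-35.6 -50.4  -3.6] 0.22
[273.7  51.5] [ -67.4 -109.   -23.2] depth [ -73.7 -112.9  -38.1] 0.03
[212.6  85.5] [ 31.1 -66.3  -7. ] depth [ 31.3 -66.4  -6.5] 0.25
[222. 124.] [ 31.5 -17.8  -4.3] depth [ 30.  -18.3 -12.6] 0.18
[274.8  59.2] [-66.
[... 577 characters left out ...]
-111.5  -14.5] depth [ -44.8 -110.7  -11.5] 0.06
[250.   65.7] [-15.3 -82.6  16.4] depth [-16.4 -83.6  12.7] 0.18
[190.6  46.7] [  44.8 -113.9  -13.7] depth [  45.4 -113.3  -11.1] 0.21
[267. 118.] [-31.1 -17.6  -3.6] depth [-29.5 -17.6   0.5] 0.2
[182.7  40.4] [  51.4 -122.2  -18. ] depth [  40.  -147.9 -104.1] 0.21
[199.2  79.2] [ 44.  -76.9 -17. ] depth [ 44.5 -76.1 -13.3] 0.15
[264.5 114.1] [-29.4 -23.2  -5.7] depth [-28.6 -23.5  -4.2] 0.3
[207.  83.] [ 37.  -70.6  -9.9] depth [ 37.7 -69.5  -4.6] 0.18
[210.  58.] [  21.5 -105.5  -33. ] depth [ 32.9 -91.2  24.5] 0.3
[271. 144.] [-30.1  18.7  -6.6] depth [-32.5  19.3 -13. ] 0.21
[247. 149.] [  4.2  20.3 -12.3] depth [  4.2  20.1 -12.7] 0.18
```

```bash
python3 - <<'E' | grep -v "^w\|^top\|^tri"
from deck import *
pts=[]
for n in("w2","w3"):
    c=W[n]
    for x,ys in((46,np.arange(-70,100,3)),(-46,np.arange(-70,75,3)),(0,np.r_[-119:-112:2])):
        for y in ys:
            P=p+R@np.array([x,y,-15.])/1e3;u=proj(c,P)[0].round().astype(int)
            if 0<=u[0]<640 and 0<=u[1]<215:
                X=cloud(c,u,c["d"][u[1],u[0]])[0]; z=((X-p)@R*1e3)[2]
                if -21<z<-8: pts.append(X)
pts=np.array(pts);z=((pts-p)@R*1e3)[:,2];print(len(pts),np.percentile(z,[10,50,90]))
for _ in range(4):
    m=pts.mean(0);n=np.linalg.svd(pts-m)[2][2];n*=np.sign(n[2]);e=(pts-m)@n;pts=pts[abs(e)<.0015]
print("n",n,"tilt",np.degrees(np.arccos(n[2])),len(pts),"old n",R[:,2],"rms",e.std())
# rectangle corners on plane
def solve(sub):
    Q=[];D=[]
    for nn,i,u in obs:
        if nn=="top":continue
        if not sub: u=np.array(g[nn][i])/2.6+(off[nn][0],0)-.3
        Q.append(onplane(W[nn],u,m,n)[0]);D.append(np.array(C[i])/1e3)
    Q=np.array(Q);D=np.array(D);a,b=Q.mean(0),D.mean(0)
    print("edge lens",[np.linalg.norm(Q[i]-Q[j]).round(4) for i,j in((0,1),(1,2),(2,3),(3,0))])
    M=np.vstack([Q-a,n*.3]);N=np.vstack([D-b,[0,0,.3]])
    Rn,_=Ro.align_vectors(M,N);Rn=Rn.as_matrix();return a-Rn@b,Rn,Rn
for sub in(1,0):
    pn,Rn,_=solve(sub);print(sub,pn,Rn[:,1],"yaw",np.degrees(np.arctan2(-Rn[0,1],Rn[1,1])))
    for nm,uv in(("pivot",(99,153)),("cil",(209,531)),("cir",(291,509)),("col",(220,562)),("cor",(297,543))):
        u=np.array(uv)/2.6+(170,0)-.3; print(nm,((onplane(W["w2"],u,pn+Rn[:,2]*(.0165 if nm!="pivot" else .018),Rn[:,2])-pn)@Rn*1e3).round(1))
    for y in(-46,0,46,-95,80):
        zz=[]
        for dx in(-8,-4,0,4,8):
            u=proj(W["w2"],pn+Rn@np.array([dx,y,-.001]))[0] if 0 else proj(W["w2"],pn+Rn@np.array([dx,y,-1.])/1e3)[0];u=u.round().astype(int)
            zz.append(((cloud(W["w2"],u,W["w2"]["d"][u[1],u[0]])[0]-pn)@Rn*1e3)[2])
        print(y,np.round(zz,1))
    np.savez("deck.npz",p=pn,R=Rn)
E
```

```text
183 [-14.7554 -13.5233 -12.3338]
n [-0.4894 -0.0726  0.8691] tilt 29.650281148669418 165 old n [-0.4942 -0.0687  0.8666] rms 0.000716744405245426
edge lens [np.float64(0.1024), np.float64(0.236), np.float64(0.1027), np.float64(0.2357)]
1 [0.618  0.0583 0.0727] [-0.1484  0.9889 -0.001 ] yaw 8.535821861868815
pivot [[ 34.  -91.3  18. ]]
cil [[23.6 90.9 16.5]]
cir [[-22.6  91.1  16.5]]
col [[ 21.6 108.8  16.5]]
cor [[-22.2 110.9  16.5]]
-46 [-9.9 -8.4 -8.5 -7.8 -7.2]
0 [-8.4 -8.3 -9.6 -8.8 -7.1]
46 [-7.9 -8.4 -9.7 -8.6 -7.9]
-95 [-0.4  0.7  1.3 -0.5  1.4]
80 [-0.4 -0.7 -0.3 -0.3 -0.4]
edge lens [np.float64(0.1035), np.float64(0.2356), np.float64(0.0995), np.float64(0.2356)]
0 [0.6176 0.0589 0.0726] [-0.1426  0.9898  0.0023] yaw 8.198022895721992
pivot [[ 34.8 -91.7  18. ]]
cil [[23.2 90.4 16.5]]
cir [[-23.   90.4  16.5]]
col [[ 21.1 108.3  16.5]]
cor [[-22.7 110.1  16.5]]
-46 [-9.2 -7.7 -8.6 -8.4 -7.7]
0 [-8.6 -8.3 -9.6 -9.1 -8.2]
46 [-7.9 -7.2 -9.7 -8.6 -8.7]
-95 [ 0.8  0.1 -0.6 -0.5  0.7]
80 [-0.4 -0.7  0.5  0.3 -0.4]
```

Emit:
jog_arm:
  plan: "0.27 0 0.8 0 0 0 0; 0.27 0 0.8 0 0 0 0; 0.27 0 0.8 0 0 0 0; 0.27 0 0.8 0 0 0 0; 0.27 0 0.8 0 0 0 0; 0.27 0 0.8 0 0 0 0; 0.27 0 0.8 0 0 0 0; 0.27 0 0.8 0 0 0 0; 0.27 0 0.8 0 0 0 0; 0.27 0 0.8 0 0 0 0"

```text
time_s: 5.25
tcp_pos: [0.443, -0.0434, 0.0599]
ee_rot: [[-0.003, -1.0, 0.0], [-1.0, 0.003, -0.0], [0.0, -0.0, -1.0]]
wrist_force: [0.2, -0.2, -0.9]
gripper_width: 0.5
gripper_force: 0.0
```

```bash
cat > go.py <<'E'
import sys; from h import *; from station import r; from scipy.spatial.transform import Rotation as Ro
def Rd(yaw=8.4,t=29.8):
    return Ro.from_euler("z",yaw,degrees=True).as_matrix()@Ro.from_euler("y",-t,degrees=True).as_matrix()
P0=np.array([.618,.0586,.0727]); F=np.array([[0,-1,0],[-1,0,0],[0,0,-1.]])
def rel(pt,Rt):
    s=r.sense();R=np.array(s["ee_rot"]);d=R.T@(pt-np.array(s["tcp_pos"]));w=Ro.from_matrix(R.T@Rt).as_rotvec(degrees=True)
    print("t",s["time_s"],"tcp",s["tcp_pos"],"F",s["wrist_force"],"w",s["gripper_width"]);print("shift units",d/.025,"turn units",w/8)
def indeck(): s=r.sense();return (np.array(s["tcp_pos"])-P0)@Rd()*1e3
E
python3 - <<'E'
from go import *
rel(np.array([.4427,-.043,.017]),F)
E
```

```text
t 5.25 tcp [ 0.443  -0.0434  0.0599] F [ 0.2277 -0.1968 -0.8696] w 0.49968048180310903
shift units [-0.0153  0.0124  1.7166] turn units [-0.0008 -0.0008 -0.0203]
```

Emit:
jog_arm:
  plan: "0 0 0.6 0 0 0 0; 0 0 0.6 0 0 0 0; 0 0 0.4 0 0 0 0; 0 0 0.1 0 0 0 0; 0 0 0 0 0 0 1; 0 0 0 0 0 0 1; 0 0 0 0 0 0 1; 0 0 0 0 0 0 1; 0 0 0 0 0 0 1; 0 0 0 0 0 0 1"

```text
time_s: 6.25
tcp_pos: [0.4428, -0.0433, 0.0185]
ee_rot: [[-0.003, -1.0, 0.001], [-1.0, 0.003, 0.0], [-0.0, -0.001, -1.0]]
wrist_force: [0.3, -0.1, -0.1]
gripper_width: 0.051
gripper_force: 0.0
```

```bash
python3 - <<'E'
from h import *; from station import r
s=r.sense();print(s["gripper_width"],s["gripper_force"],s["tcp_pos"])
a,da=r.capture("scene");b,_=r.capture("top");c,_=r.capture("wrist")
f=lambda i,w:cv2.resize(i,(w,int(i.shape[0]*w/i.shape[1])),interpolation=cv2.INTER_CUBIC)
L=np.vstack([f(a[190:280,290:420],390),f(b[210:290,250:380],390)]);M=f(c[0:300,180:460],390)
H=max(L.shape[0],M.shape[0]);pad=lambda i:np.pad(i,((0,H-i.shape[0]),(0,0),(0,0)))
cv2.imwrite("pics/g.png",np.hstack([pad(L),pad(M)])[:,:,::-1])
E
```

```text
0.05142033820073102 0.0 [ 0.4428 -0.0433  0.0185]
```

View pics/g.png

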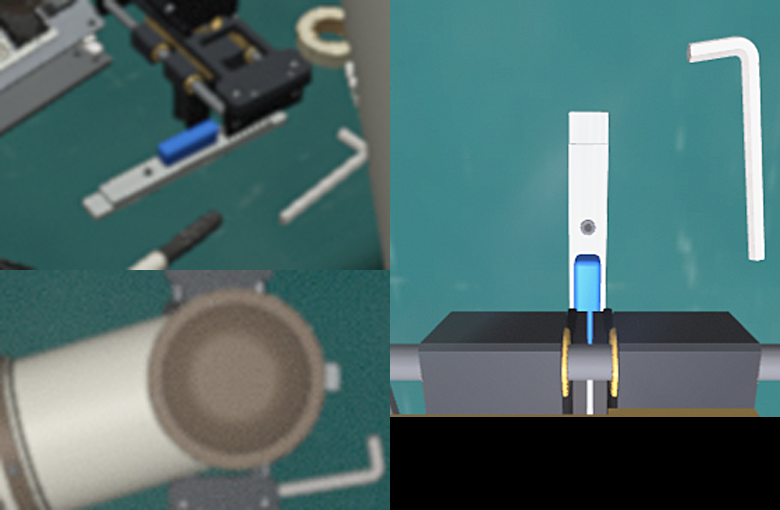

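The picture shows the gripper above the bar, with the blue grip at (190,140) unobstructed in the scene crop. I'll project the TCP to check this against the reported pose.

```bash
python3 - <<'E'
from h import *; from station import r
s=r.sense();t=np.array(s["tcp_pos"]);c=r.get_calibration("scene")
for q in((0,0,0),(0,0,.02),(0,0,.07),(-.095,.037,.07),(.095,-.037,.07),(-.095,-.037,.07)):
    print(q,((proj(c,t+q)[0]-[290,190])*3).round())
cw=r.get_calibration("wrist");print([((proj(cw,t+q)[0]-[180,0])*390/280).round() for q in((0,0,0),(0,0,.0155),(0,-.01,0),(0.007,-.028,.0155),(-.007,-.028,.0155))],s["joints"])
E
```

```text
(0, 0, 0) [189. 150.]
(0, 0, 0.02) [190. 133.]
(0, 0, 0.07) [192.  90.]
(-0.095, 0.037, 0.07) [230. 182.]
(0.095, -0.037, 0.07) [159.   9.]
(-0.095, -0.037, 0.07) [305. 141.]
[array([197., 303.]), array([197., 313.]), array([197., 286.]), array([182., 260.]), array([211., 260.])] [ 15.4664  16.9435 -36.6346   0.001  -36.4164 -15.6574]
```

```bash
python3 - <<'E'
from h import *; from station import r
c=r.get_calibration("wrist");s=r.sense();p,d=r.capture("wrist")
print(s["time_s"],s["tcp_pos"],s["gripper_width"],s["gripper_force"],s["joints"])
for uv in((323,150),(323,110),(322,200),(230,100),(500,100),(450,60)): print(uv,p[uv[1],uv[0]],cloud(c,uv,d[uv[1],uv[0]]))
cs=r.get_calibration("scene");a,da=r.capture("scene");cv2.imwrite("pics/s2.png",a[190:290:,290:420,::-1])
for uv in((290+62,190+47),(290+80,190+42),(290+62,190+36),(290+85,190+30)): print(uv,a[uv[1],uv[0]],cloud(cs,uv,da[uv[1],uv[0]]))
print(r.sense()["gripper_width"],r.sense()["time_s"])
E
```

```text
6.4 [ 0.4427 -0.0433  0.0183] 0.014582942728696612 0.0 [ 15.4664  16.9435 -36.6346   0.001  -36.4164 -15.6574]
(323, 150) [242 243 244] [[ 0.4412 -0.094   0.0136]]
(323, 110) [242 242 244] [[ 0.441  -0.122   0.0137]]
(322, 200) [111 212 247] [[ 0.442  -0.0615  0.0332]]
(230, 100) [ 66 134 139] [[ 0.5109 -0.13   -0.0018]]
(500, 100) [ 63 133 137] [[ 0.3087 -0.1292 -0.0003]]
(450, 60) [ 69 136 140] [[ 0.3493 -0.1566 -0.0001]]
(352, 237) [ 56 111 193] [[ 0.4421 -0.0392  0.0317]]
(370, 232) [18 18 18] [[ 0.3564 -0.0189  0.1333]]
(352, 226) [14 16 16] [[ 0.4367 -0.0329  0.0783]]
(375, 220) [80 84 85] [[ 0.3546 -0.0289  0.1663]]
0.005912821290957081 6.5
```

```bash
python3 - <<'E'
from h import *; from station import r
cs=r.get_calibration("scene");a,da=r.capture("scene")
for v in range(212,242,2):
    print(v,[(tuple(cloud(cs,(u,v),da[v,u])[0].round(3)) ,int(a[v,u].sum())) for u in(346,352,358)])
print(r.sense()["gripper_width"])
E
```

```text
212 [((np.float64(0.43), np.float64(-0.007), np.float64(0.144)), 112), ((np.float64(0.42), np.float64(-0.017), np.float64(0.146)), 181), ((np.float64(0.401), np.float64(-0.018), np.float64(0.16)), 129)]
214 [((np.float64(0.426), np.float64(-0.004), np.float64(0.142)), 87), ((np.float64(0.412), np.float64(-0.011), np.float64(0.149)), 182), ((np.float64(0.401), np.float64(-0.019), np.float64(0.153)), 195)]
216 [((np.float64(0.427), np.float64(-0.006), np.float64(0.134)), 115), ((np.float64(0.41), np.float64(-0.009), np.float64(0.145)), 298), ((np.float64(0.413), np.float64(-0.029), np.float64(0.132)), 90)]
218 [((np.float64(0.532), np.float64(-0.089), np.float64(-0.002)), 209), ((np.float64(0.409), np.float64(-0.008), np.float64(0.141)), 205), ((np.float64(0.417), np.float64(-0.033), np.float64(0.12)), 158)]
220 [((np.float64(0.523), np.float64(-0.082), np.float64(0.002)), 223), ((np.float64(0.413), np.float64(-0.012), np.float64(0.129)), 117), ((np.float64(0.395), np.float64(-0.015), np.float64(0.142)), 360)]
222 [((np.float64(0.519), np.float64(-0.079), np.float64(-0.0)), 225), ((np.
[... 1297 characters left out ...]
loat64(0.441), np.float64(-0.057), np.float64(0.033)), 352)]
236 [((np.float64(0.478), np.float64(-0.049), np.float64(-0.001)), 316), ((np.float64(0.44), np.float64(-0.038), np.float64(0.038)), 392), ((np.float64(0.439), np.float64(-0.056), np.float64(0.029)), 175)]
238 [((np.float64(0.448), np.float64(-0.025), np.float64(0.032)), 397), ((np.float64(0.441), np.float64(-0.039), np.float64(0.029)), 272), ((np.float64(0.441), np.float64(-0.058), np.float64(0.018)), 183)]
240 [((np.float64(0.443), np.float64(-0.021), np.float64(0.031)), 361), ((np.float64(0.438), np.float64(-0.037), np.float64(0.025)), 153), ((np.float64(0.437), np.float64(-0.055), np.float64(0.016)), 484)]
0.0025772218926620525
```

```bash
python3 -c "
import cv2;i=cv2.imread('pics/s2.png');cv2.imwrite('pics/s2b.png',cv2.resize(i,None,fx=6,fy=6,interpolation=cv2.INTER_CUBIC))"
```

```text
(no output)
```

View pics/s2b.png

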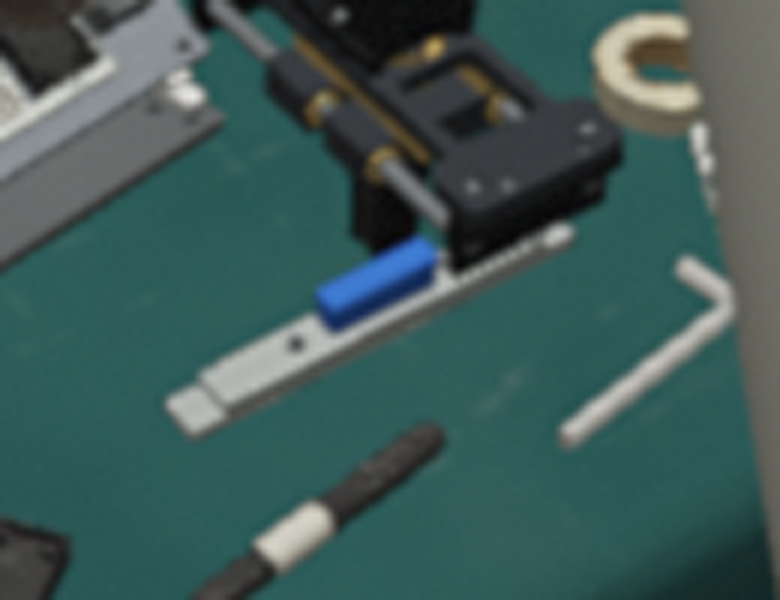

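The crop shows the fingertips hovering over the grip at about (380,245). By scene depth they are at z≈0.058 although the reported TCP is z=0.018, so the true tip lies about 40 mm behind the reported TCP. I'll reopen, go lower, and check.

Emit:
jog_arm:
  plan: "0 0 0 0 0 0 0; 0 0 0 0 0 0 0; 0 0 0 0 0 0 0; 0 0 0 0 0 0 0; 0 0 0 0 0 0 0; 0 0 0.4 0 0 0 0; 0 0 0.4 0 0 0 0; 0 0 0.4 0 0 0 0; 0 0 0.2 0 0 0 0; 0 0 0 0 0 0 0"

```text
time_s: 7.55
tcp_pos: [0.4417, -0.0436, -0.018]
ee_rot: [[-0.003, -1.0, -0.003], [-1.0, 0.003, -0.001], [0.001, 0.003, -1.0]]
wrist_force: [-0.4, -0.1, -0.9]
gripper_width: 0.496
gripper_force: 0.0
```

```bash
python3 - <<'E'
from h import *; from station import r
s=r.sense();t=np.array(s["tcp_pos"]);cs=r.get_calibration("scene");a,da=r.capture("scene")
v,u=np.mgrid[195:260,320:400];P=cloud(cs,np.c_[u.ravel(),v.ravel()],da[195:260,320:400].ravel());dk=a[195:260,320:400].sum(2).ravel()<150
k=dk&(abs(P[:,0]-t[0])<.045)&(abs(P[:,1]-t[1])<.025)&(P[:,2]<.14)
Q=P[k];print(t,s["gripper_width"],s["wrist_force"],len(Q),np.sort(Q[:,2])[:12])
for x in(-1,1): q=Q[(Q[:,0]-t[0])*x>0]; print(x,np.median(q,0),q[:,2].min() if len(q) else None)
E
```

```text
[ 0.4417 -0.0436 -0.018 ] 0.4962009012850719 [-0.4426 -0.1216 -0.9006] 321 [0.0186 0.0195 0.0197 0.0198 0.0206 0.0207 0.021  0.0218 0.0219 0.0221
 0.0229 0.0233]
-1 [ 0.4198 -0.0393  0.1269] 0.018618402774910447
1 [ 0.4675 -0.0335  0.063 ] 0.019658976915715387
```

Fingertips are now at z≈0.019 beside the grip, with no contact. Closing.

Emit:
jog_arm:
  plan: "0 0 0 0 0 0 1; 0 0 0 0 0 0 1; 0 0 0 0 0 0 1; 0 0 0 0 0 0 1; 0 0 0 0 0 0 1; 0 0 0 0 0 0 1; 0 0 0 0 0 0 1; 0 0 0 0 0 0 1; 0 0 -0.4 0 0 0 1; 0 0 -0.6 0 0 0 1"

```text
time_s: 8.6
tcp_pos: [0.4401, -0.0438, 0.0076]
ee_rot: [[-0.004, -1.0, -0.006], [-1.0, 0.004, -0.001], [0.001, 0.006, -1.0]]
wrist_force: [0.4, 0.2, -4.1]
gripper_width: 0.16
gripper_force: 29.9
```

```bash
cat >> go.py <<'E'
OFF=.038
# bar origin in tool: tip = tcp-OFF*z ; bar underside is h below... set H = tcp->bar origin along tool z
E
python3 - <<'E'
from go import *
s=r.sense();print(s["gripper_width"],s["gripper_force"],s["wrist_force"],s["tcp_pos"],s["ee_rot"])
# bar origin at grasp: tcp z -.018 -> bar origin z=0: along tool z = -.018 (origin is .018 above tcp)
def tgt(bar_deck):  # mm
    R=Rd();return P0+R@(np.array(bar_deck)/1e3)+(-R[:,2])*.018
for b in((0,-14,60),(0,-14,0)): print(b,tgt(b)); rel(tgt(b),Rd()@F)
E
```

```text
0.16025845837995348 29.892470240592957 [ 0.4152  0.1687 -4.0606] [ 0.4401 -0.0438  0.0076] [[-0.0042 -1.     -0.0058]
 [-1.      0.0042 -0.001 ]
 [ 0.001   0.0058 -1.    ]]
(0, -14, 60) [0.5994 0.0417 0.1091]
t 8.6 tcp [ 0.4401 -0.0438  0.0076] F [ 0.4152  0.1687 -4.0606] w 0.16025845837995348
shift units [-3.4446 -6.3354 -4.1036] turn units [ 3.7598 -0.2848 -1.055 ]
(0, -14, 0) [0.6289 0.0461 0.0571]
t 8.6 tcp [ 0.4401 -0.0438  0.0076] F [ 0.4152  0.1687 -4.0606] w 0.16025845837995348
shift units [-3.6259 -7.5267 -2.028 ] turn units [ 3.7598 -0.2848 -1.055 ]
```

Emit:
jog_arm:
  plan: "0 0 -0.9 0 0 0 1; 0 0 -1 0 0 0 1; -0.2 -0.2 -1 0 0 -0.1 1; -0.4 -0.4 -1 0 0 -0.15 1; -0.5 -0.5 -0.6 0 0 -0.15 1; -0.5 -0.5 -0.2 0.2 0 -0.15 1; -0.5 -0.5 0 0.4 0 -0.15 1; -0.5 -0.5 0 0.4 0 -0.15 1; -0.4 -0.5 0 0.4 0 -0.1 1; 0 -0.3 0 0.3 0 -0.1 1"

```text
time_s: 9.6
tcp_pos: [0.5211, 0.0378, 0.1287]
ee_rot: [[0.144, -0.962, 0.232], [-0.99, -0.142, 0.024], [0.01, -0.233, -0.972]]
wrist_force: [-0.7, 0.3, -3.4]
gripper_width: 0.153
gripper_force: 29.9
```

```bash
cat >> go.py <<'E'
def tgt(b,off=.018):
    R=Rd();return P0+R@(np.array(b)/1e3)-R[:,2]*off
E
python3 - <<'E'
from go import *
rel(tgt((0,-14,60)),Rd()@F);print(indeck())
E
```

```text
t 9.6 tcp [0.5211 0.0378 0.1287] F [-0.739   0.2963 -3.3586] w 0.15326097907670608
shift units [ 0.2903 -2.8531  1.4929] turn units [ 2.0388 -0.0688  0.012 ]
[-57.9971  -6.4008  97.7842]
```

Emit:
jog_arm:
  plan: "0.04 -0.4 0.2 0.3 0 0 1; 0.04 -0.4 0.25 0.3 0 0 1; 0.04 -0.4 0.25 0.3 0 0 1; 0.04 -0.4 0.25 0.3 0 0 1; 0.04 -0.4 0.25 0.3 -0.03 0 1; 0.04 -0.4 0.25 0.3 -0.03 0 1; 0.04 -0.2 0.3 0.2 0 0 1; 0 0 0 0 0 0 1; 0 0 0 0 0 0 1; 0 0 0 0 0 0 1"

```text
time_s: 10.6
tcp_pos: [0.6008, 0.0389, 0.122]
ee_rot: [[0.15, -0.87, 0.47], [-0.989, -0.129, 0.077], [-0.006, -0.476, -0.879]]
wrist_force: [0.2, -0.8, -3.9]
gripper_width: 0.152
gripper_force: 29.9
```

```bash
python3 - <<'E'
from go import *
rel(tgt((0,-14,60)),Rd()@F);print(indeck())
# bar in scene+top: blue blob & bar ends seen vs expectation
s=r.sense();R=np.array(s["ee_rot"]);t=np.array(s["tcp_pos"])
g=t-R[:,2]*(.018+.034)   # grip top centre expected
for n in("scene","top"):
    c=r.get_calibration(n);p,d=r.capture(n);e=proj(c,g)[0]
    x,y=e.astype(int)
    try:
        m,ce,st=blob(p,(105,130,60),(125,255,255),(x-25,y-25,x+25,y+25));print(n,e,ce,st); v,u=np.nonzero(m);print(np.median((cloud(c,np.c_[u,v],d[m])-P0)@Rd()*1e3,0))
    except Exception as ex: print(n,ex)
    cv2.imwrite(f"pics/{n}5.png",cv2.resize(p[y-50:y+50,x-65:x+65,::-1],None,fx=3,fy=3,interpolation=cv2.INTER_CUBIC))
a=cv2.imread("pics/scene5.png");b=cv2.imread("pics/top5.png");cv2.imwrite("pics/st5.png",np.hstack([a,b]))
E
python3 shot.py w5
```

```text
t 10.6 tcp [0.6008 0.0389 0.122 ] F [ 0.1902 -0.7557 -3.856 ] w 0.15152570264977028
shift units [-0.117   0.2795  0.4356] turn units [0.1719 0.055  0.0036]
[  7.2473 -17.005   52.6968]
scene [295.717  177.3944] [290.7179 180.4103] [285 175  13  12  78]
[  7.8476  -1.7427 101.7881]
top attempt to get argmax of an empty sequence
10.7 [0.6011 0.039  0.1224] [[ 0.1504 -0.8695  0.4704]
 [-0.9886 -0.1291  0.0774]
 [-0.0066 -0.4767 -0.879 ]] [ 19.5706  10.4522 -43.6285  31.9519  -9.2053 -41.4223] [ 0.517  -0.0457  0.297 ]
```

```bash
cat > kin.py <<'E'
from go import *; from scipy.optimize import least_squares
D=[([-57.376,22.042,.453],[.191,-.5945,.1848],[0,0,-1]),([7.7906,-6.4083,-22.6845],[.3601,-.1119,.2605],[0,0,-1]),
([29.823,10.3654,-5.2838],[.5194,.1137,.2592],[-.0017,-.0006,-1]),([24.2681,1.0574,-15.7075],[.4432,.0245,.2605],[0,0,-1]),
([15.4664,16.9435,-36.6346],[.4427,-.0433,.0183],[0,0,-1]),([19.5706,10.4522,-43.6285],[.6011,.039,.1224],[.4704,.0774,-.879])]
def wc(q,k):
    a1,L2,a3,L3,h,L6,y0=k;q=np.radians(q);pt=q[1]-q[2]
    rr=a1+L2*np.sin(q[1])+a3*np.sin(pt)+L3*np.cos(pt);z=h+L2*np.cos(q[1])+a3*np.cos(pt)-L3*np.sin(pt)
    return np.array([np.cos(q[0])*rr-np.sin(q[0])*y0,np.sin(q[0])*rr+np.cos(q[0])*y0,z])
K=least_squares(lambda k:np.concatenate([wc(q,k)+k[5]*np.array(z)-t for q,t,z in D]),[.0,.35,.0,.35,.3,.2,0])
k=K.x
def j5(t,z,q0=(17,20,-40)):
    s=least_squares(lambda q:wc(q,k)+k[5]*z-t,q0);q=np.radians(s.x);pt=q[1]-q[2]
    f=np.array([np.cos(q[0])*np.cos(pt),np.sin(q[0])*np.cos(pt),-np.sin(pt)]);return s.x,np.degrees(np.arccos(f@z)),abs(s.fun).max()
E
python3 - <<'E'
from kin import *
print(k,abs(K.fun).max(),[ (j5(np.array(t),np.array(z)/np.linalg.norm(z),q)[1]).round(1) for q,t,z in D])
R=Rd()
for lean in(-30,-20,0,10,15,20,25,30):
    l=np.radians(lean);z=-R[:,2]*np.cos(l)-R[:,1]*np.sin(l)   # + : fingers point to right (-y), wrist to the left
    o=[]
    for b in((0,-14,60),(0,-14,20),(0,-14,0),(0,0,0)):
        # grip point 24mm above bar origin ; tcp = grip + (24+18)mm along z
        g=P0+R@((np.array(b)+[0,0,24])/1e3);t=g+.042*z;q,a,e=j5(t,z);o.append((a.round(1),round(e*1e3,1)))
    print(lean,o,q.round())
E
```

```text
[ 0.0247  0.5693 -0.0148  0.3999  0.3054  0.485  -0.1537] 0.028861238191173234 [np.float64(68.1), np.float64(73.8), np.float64(74.6), np.float64(73.3), np.float64(33.7), np.float64(13.3)]
-30 [(np.float64(38.0), np.float64(0.0)), (np.float64(36.9), np.float64(0.0)), (np.float64(36.5), np.float64(0.0)), (np.float64(35.8), np.float64(0.0))] [ -5.  30. -35.]
-20 [(np.float64(23.7), np.float64(0.0)), (np.float64(23.0), np.float64(0.0)), (np.float64(23.1), np.float64(0.0)), (np.float64(22.3), np.float64(0.0))] [  4.  24. -41.]
0 [(np.float64(10.6), np.float64(0.0)), (np.float64(8.3), np.float64(0.0)), (np.float64(8.8), np.float64(0.0)), (np.float64(9.7), np.float64(0.0))] [ 27.  18. -47.]
10 [(np.float64(25.9), np.float64(0.0)), (np.float64(23.1), np.float64(0.0)), (np.float64(22.4), np.float64(0.0)), (np.float64(23.2), np.float64(0.0))] [ 38.  19. -47.]
15 [(np.float64(32.9), np.float64(0.0)), (np.float64(29.9), np.float64(0.0)), (np.float64(28.9), np.float64(0.0)), (np.float64(29.6), np.float64(0.0))] [ 43.  21. -46.]
20 [(np.float64(39.2), np.float64(0.0)), (np.float64(36.1), np.float64(0.0)), (np.float64(35.0), np.float64(0.0)), (np.float64(35.7), np.float64(0.0))] [ 47.  23. -44.]
25 [(np.float64(45.0), np.float64(0.0)), (np.float64(41.9), np.float64(0.0)), (np.float64(40.7), np.float64(0.0)), (np.float64(41.3), np.float64(0.0))] [ 50.  26. -42.]
30 [(np.float64(50.3), np.float64(0.0)), (np.float64(47.3), np.float64(0.0)), (np.float64(46.0), np.float64(0.0)), (np.float64(46.7), np.float64(0.0))] [ 52.  29. -40.]
```

```bash
python3 - <<'E'
from kin import *
print((K.fun.reshape(-1,3)*1e3).round(1))
def wc2(q,k):
    a1,L2,a3,L3,h,L6,y0,b,s=k;q=np.radians(q);pt=q[1]-q[2]
    rr=a1+L2*np.sin(q[1]+b)+a3*np.sin(pt)+L3*np.cos(pt);z=h+L2*np.cos(q[1]+b)+a3*np.cos(pt)-L3*np.sin(pt);A=q[0]+s
    return np.array([np.cos(A)*rr-np.sin(A)*y0,np.sin(A)*rr+np.cos(A)*y0,z])
best=None
for i in range(40):
    x0=np.random.default_rng(i).normal(0,.3,9);x0[[1,3,4,5]]=abs(x0[[1,3,4,5]])
    S=least_squares(lambda k:np.concatenate([wc2(q,k)+k[5]*np.array(z)-t for q,t,z in D]),x0)
    if best is None or S.cost<best.cost:best=S
print(best.x,(best.fun.reshape(-1,3)*1e3).round(1))
E
```

```text
[[  5.6   2.3   2.3]
 [ -1.5   5.8  -0.7]
 [ -2.9   5.4  -1. ]
 [ -2.7   5.5  -0.5]
 [ -0.7   6.1  16. ]
 [  8.9 -28.9 -16.1]]
[ 0.0185  0.5704 -0.0192  0.3981  0.3134  0.4882 -0.1253  0.033  -0.0641] [[ -3.9  -2.5  -2.5]
 [ -1.7  12.1   3.3]
 [ -0.3   1.8  -2.4]
 [ -2.7   7.2   1.2]
 [ -2.5   7.3  15. ]
 [  7.6 -23.5 -14.5]]
```

```bash
cat > kin2.py <<'E'
from go import *; from scipy.optimize import least_squares
D=[([-57.376,22.042,.453,0,-68.411,-14.817],[.191,-.5945,.1848]),([7.7906,-6.4083,-22.6845,-.0129,-73.7546,-7.8441],[.3601,-.1119,.2605]),
([29.823,10.3654,-5.2838,-.0209,-74.4504,-29.8907],[.5194,.1137,.2592]),([24.2681,1.0574,-15.7075,-.0012,-73.269,-24.4351],[.4432,.0245,.2605]),
([15.4664,16.9435,-36.6346,.001,-36.4164,-15.6574],[.4427,-.0433,.0183]),([19.5706,10.4522,-43.6285,31.9519,-9.2053,-41.4223],[.6011,.039,.1224])]
rv=lambda a,t:Ro.from_rotvec(np.array(a)*t)
def fk(q,k,s4=1):
    a1,L2,a3,L3,h,L6,y0,w,v=k;q=np.radians(q);A=rv((0,0,1),q[0]);f0=A.apply([1,0,0]);e0=A.apply([0,1,0])
    U=rv(e0,q[1]);Fm=rv(e0,q[1]-q[2]);f=Fm.apply(f0);up=Fm.apply([0,0,1])
    e=rv(f,s4*q[3]).apply(e0);z=rv(e,-q[4]).apply(f)
    x=np.cross(e,z)
    return np.array([0,0,h])+a1*f0+y0*e0+L2*U.apply([0,0,1])+a3*up+L3*f+w*e+L6*z+v*x,z,f
def fit(s4):
    return least_squares(lambda k:np.concatenate([fk(q,k,s4)[0]-t for q,t in D]),[0,.35,0,.35,.3,.2,-.1,0,0])
E
python3 - <<'E'
from kin2 import *
for s in(1,-1):
    S=fit(s);print(s,S.x,(S.fun.reshape(-1,3)*1e3).round(1),fk(D[5][0],S.x,s)[1])
E
```

```text
1 [ 0.2266  0.5623  0.0051  0.4229 -0.4257 -0.2408 -0.8316  0.6714  0.2294] [[-0.7  0.1  0.6]
 [ 0.3 -0.4 -0.3]
 [ 0.3 -0.3 -0. ]
 [ 0.1 -0.3 -0.2]
 [ 1.1 -0.1 -2.6]
 [-1.7  1.7  2.5]] [ 0.4137  0.2369 -0.879 ]
-1 [ 0.1191  0.5644  0.0004  0.4212 -0.1261  0.0568  0.2503 -0.4101  0.1189] [[-0.  -0.1  0.8]
 [-0.  -0.  -0.3]
 [ 0.1  0.  -0.2]
 [-0.2  0.  -0.2]
 [-0.1  0.  -0. ]
 [ 0.   0.1 -0.1]] [ 0.4704  0.0774 -0.879 ]
```

```bash
cat >> kin2.py <<'E'
def fit0():
    ex=lambda x:np.r_[0,x[0],0,x[1:6],0]
    S=least_squares(lambda x:np.concatenate([fk(q,ex(x),-1)[0]-t for q,t in D]),[.5,.4,.3,.2,-.1,0]);return ex(S.x),S
k,S0=fit0()
def ik(t,Rt,q0):
    F6=lambda q:np.r_[(fk(q,k,-1)[0]-t)*100,(fk(q,k,-1)[1]-Rt[:,2])*30]
    s=least_squares(F6,q0);return s.x,abs(s.fun).max()
E
python3 - <<'E'
from kin2 import *
print(k,abs(S0.fun).max())
R=Rd()
for lean in(-30,-20,-10,0,5,10,15,20,30):
    l=np.radians(lean);z=-R[:,2]*np.cos(l)-R[:,1]*np.sin(l);o=[]
    for b in((0,-14,60),(0,-14,20),(0,-14,0),(0,0,0)):
        g=P0+R@((np.array(b)+[0,0,24])/1e3);t=g+.042*z
        q,e=ik(t,np.c_[z,z,z],[20,15,-45,32 if lean>=0 else -60,-15]);o.append((q[3:].round(1).tolist(),round(e,3)))
    print(lean,o,q[:3].round())
E
```

```text
[ 0.      0.5645  0.      0.4217  0.1607  0.3432  0.0003 -0.1601  0.    ] 0.0007959957201708889
-30 [([-50.3, -48.5], np.float64(0.0)), ([-52.6, -46.6], np.float64(0.0)), ([-53.7, -45.8], np.float64(0.0)), ([-54.1, -44.7], np.float64(0.0))] [ -2.  25. -11.]
-20 [([-39.8, -35.3], np.float64(0.0)), ([-43.0, -33.3], np.float64(0.0)), ([-44.6, -32.4], np.float64(0.0)), ([-44.5, -31.2], np.float64(0.0))] [  6.  22. -16.]
-10 [([-18.5, -20.6], np.float64(0.0)), ([-22.6, -18.0], np.float64(0.0)), ([-24.8, -17.0], np.float64(0.0)), ([-22.9, -15.6], np.float64(0.0))] [ 16.  20. -25.]
0 [([53.1, -2.6], np.float64(0.64)), ([32.7, -3.5], np.float64(1.211)), ([24.3, -3.3], np.float64(1.418)), ([27.1, -3.5], np.float64(1.541))] [ 19.  19. -41.]
5 [([131.4, 2.7], np.float64(0.619)), ([151.5, 3.3], np.float64(1.22)), ([159.6, 2.9], np.float64(1.564)), ([161.6, 2.7], np.float64(1.402))] [ -9.  19. -40.]
10 [([127.7, -4.7], np.float64(0.0)), ([155.9, -1.7], np.float64(0.0)), ([163.9, -1.4], np.float64(0.0)), ([154.5, -4.5], np.float64(0.0))] [ -7.  19. -44.]
15 [([109.7, -14.3], np.float64(0.0)), ([127.7, -13.5], np.float64(0.0)), ([134.0, -13.8], np.float64(0.0)), ([130.4, -14.9], np.float64(0.0))] [  1.  19. -49.]
20 [([101.2, -22.1], np.float64(0.0)), ([115.0, -21.4], np.float64(0.0)), ([120.5, -21.6], np.float64(0.0)), ([117.4, -22.4], np.float64(0.0))] [  8.  20. -51.]
30 [([90.6, -35.7], np.float64(0.0)), ([99.4, -34.8], np.float64(0.0)), ([103.3, -34.7], np.float64(0.0)), ([100.6, -35.4], np.float64(0.0))] [ 19.  23. -50.]
```

The wrist is at the j5 limit, and the fitted kinematics show that a pose straight along the deck normal is out of reach. With the tool leaning about 12° about the closing axis (fingers towards the left) it is fine. So I'll set the bar back on the bench, regrasp it with that lean, and return.

```bash
cat >> go.py <<'E'
def plan(pt,Rt,N,start=None):
    from scipy.optimize import least_squares
    s=r.sense();R0=np.array(s["ee_rot"]);p0=np.array(s["tcp_pos"])
    if start is not None: p0,R0=start
    w=Ro.from_matrix(R0.T@Rt).as_rotvec();st=Ro.from_rotvec(w/N)
    acc=np.zeros((3,3));R=Ro.from_matrix(R0)
    for i in range(N): acc+=R.as_matrix(); R=R*st   # shift in axes before the turn
    sh=np.linalg.solve(acc,pt-p0)
    print("row x%d:"%N,(sh/.025).round(3),(np.degrees(w/N)/8).round(3),"from",p0.round(4),"t",s["time_s"],"F",np.array(s["wrist_force"]).round(1),"w",round(s["gripper_width"],3),"j",np.round(s["joints"],1))
Z=lambda a:Ro.from_euler("z",a,degrees=True).as_matrix()
X=lambda a:Ro.from_euler("x",a,degrees=True).as_matrix()
E
python3 - <<'E'
from go import *
plan(np.array([.465,-.03,.05]),Z(8.4)@F,10)
E
```

```text
row x10: [0.193 0.643 0.123] [-0.356  0.005  0.002] from [0.6013 0.0389 0.1225] t 10.75 F [-0.1 -0.3 -3.3] w 0.157 j [ 19.6  10.4 -43.6  32.   -9.2 -41.4]
```

Emit:
jog_arm:
  plan: "0.2 0.65 0 -0.36 0 0 1; 0.2 0.65 0 -0.36 0 0 1; 0.2 0.65 0 -0.36 0 0 1; 0.2 0.65 0 -0.36 0 0 1; 0.2 0.65 0.2 -0.36 0 0 1; 0.2 0.65 0.2 -0.36 0 0 1; 0.2 0.65 0.2 -0.36 0 0 1; 0.2 0.65 0.2 -0.36 0 0 1; 0.2 0.65 0.2 -0.36 0 0 1; 0.2 0.65 0.2 -0.36 0 0 1"

```text
time_s: 11.75
tcp_pos: [0.4615, -0.0326, 0.0499]
ee_rot: [[0.15, -0.989, -0.005], [-0.989, -0.15, 0.006], [-0.007, 0.004, -1.0]]
wrist_force: [0.1, -0.1, -3.3]
gripper_width: 0.16
gripper_force: 29.9
```

```bash
python3 - <<'E'
from go import *
s=r.sense();t=s["tcp_pos"];print(s["ee_rot"])
plan(np.array([t[0],t[1],-.015]),Z(8.4)@F,6)
E
```

```text
[[ 0.1498 -0.9887 -0.0048]
 [-0.9887 -0.1499  0.0061]
 [-0.0067  0.0038 -1.    ]]
row x6: [ 0.002 -0.001  0.433] [0.005 0.008 0.005] from [ 0.4615 -0.0326  0.0499] t 11.75 F [ 0.1 -0.1 -3.3] w 0.16 j [ 15.8  15.6 -31.8  -0.6 -42.8  -6.8]
```

Emit:
jog_arm:
  plan: "0 0 0.6 0 0 0 1; 0 0 0.6 0 0 0 1; 0 0 0.6 0 0 0 1; 0 0 0.4 0 0 0 1; 0 0 0.3 0 0 0 1; 0 0 0.2 0 0 0 1; 0 0 0 0 0 0 1; 0 0 0 0 0 0 0; 0 0 0 0 0 0 0; 0 0 0 0 0 0 0"

```text
time_s: 12.75
tcp_pos: [0.4616, -0.0322, -0.0173]
ee_rot: [[0.15, -0.989, -0.003], [-0.989, -0.15, 0.006], [-0.006, 0.003, -1.0]]
wrist_force: [0.4, -0.4, 0.3]
gripper_width: 0.345
gripper_force: 0.0
```

```bash
python3 - <<'E'
from go import *
s=r.sense();t=np.array(s["tcp_pos"]);R0=np.array(s["ee_rot"]);print(t,s["wrist_force"],s["gripper_width"])
# lean 12: fingers toward +y(bar): tool z = -n cos + y sin. Rotate about bar x axis
Rb=Z(8.4); l=np.radians(12)
Rt=Rb@X(12)@F; print("z",Rb.T@Rt[:,2])
# grip point 24 above bench; bar origin xy = present tcp xy
g=np.array([t[0],t[1],.026]);z=Rt[:,2]; pt=g+z*.042
plan(pt,Rt,5)
E
```

```text
[ 0.4616 -0.0322 -0.0173] [ 0.4225 -0.4388  0.3027] 0.34540581593845876
z [-0.      0.2079 -0.9781]
row x5: [-0.071 -0.    -0.012] [ 0.004 -0.291  0.005] from [ 0.4616 -0.0322 -0.0173] t 12.75 F [ 0.4 -0.4  0.3] w 0.345 j [ 15.9  22.1 -35.7  -0.7 -32.3  -6.7]
```

Emit:
jog_arm:
  plan: "-0.07 0 0 0 -0.29 0 0; -0.07 0 0 0 -0.29 0 0; -0.07 0 0 0 -0.29 0 0; -0.07 0 0 0 -0.29 0 0; -0.07 0 0 0 -0.29 0 0; 0 0 0.05 0 0 0 1; 0 0 0 0 0 0 1; 0 0 0 0 0 0 1; 0 0 0 0 0 0 1; 0 0 0 0 0 0 1"

```text
time_s: 13.75
tcp_pos: [0.4599, -0.0232, -0.0181]
ee_rot: [[0.147, -0.989, -0.034], [-0.967, -0.151, 0.204], [-0.207, 0.003, -0.978]]
wrist_force: [1.1, -1.0, -1.0]
gripper_width: 0.158
gripper_force: 30.0
```

```bash
python3 - <<'E'
from go import *
s=r.sense();t=np.array(s["tcp_pos"]);R0=np.array(s["ee_rot"]);print(t,s["wrist_force"],s["gripper_width"],s["gripper_force"],Z(8.4).T@R0)
E
```

```text
[ 0.4599 -0.0232 -0.0181] [ 1.0695 -0.9634 -0.9876] 0.1582464389771197 29.966945350170135 [[ 0.0038 -1.     -0.0041]
 [-0.9784 -0.0046  0.2067]
 [-0.2067  0.0032 -0.9784]]
```

```bash
cat >> go.py <<'E'
RB=np.array([[.0038,-1,-.0041],[-.9784,-.0046,.2067],[-.2067,.0032,-.9784]]);u_,_,v_=np.linalg.svd(RB);RB=u_@v_
def tb(b): return P0+Rd()@((np.array(b,float)+[0,9.2,-18.1])/1e3), Rd()@RB
def barnow():
    s=r.sense();R=np.array(s["ee_rot"]);B=R@RB.T
    o=np.array(s["tcp_pos"])-B@np.array([0,.0092,-.0181]);print("bar in deck mm",((o-P0)@Rd()*1e3).round(1),"rot",Ro.from_matrix(Rd().T@B).as_rotvec(degrees=True).round(2),"F deck",(np.array(s["wrist_force"])@Rd()).round(1))
E
python3 - <<'E'
from go import *
s=r.sense();t=np.array(s["tcp_pos"]);R0=np.array(s["ee_rot"])
a=t+[0.0,0,.1];plan(a,R0,4)
pt,Rt=tb((0,-14,45));print(pt);plan(pt,Rt,10,(a,R0))
E
```

```text
row x4: [-0.207  0.003 -0.978] [0. 0. 0.] from [ 0.4599 -0.0232 -0.0181] t 13.75 F [ 1.1 -1.  -1. ] w 0.158 j [  7.2  23.9 -27.  -18.3 -41.   15.5]
[0.6055 0.0519 0.096 ]
row x10: [-0.187 -0.624  0.129] [ 0.364  0.002 -0.077] from [ 0.4599 -0.0232  0.0819] t 13.75 F [ 1.1 -1.  -1. ] w 0.158 j [  7.2  23.9 -27.  -18.3 -41.   15.5]
```

Emit:
jog_arm:
  plan: "-0.1 0 -0.5 0 0 0 1; -0.2 0 -1 0 0 0 1; -0.2 0 -1 0 0 0 1; -0.2 0 -1 0 0 0 1; -0.1 0 -0.4 0 0 0 1; -0.19 -0.62 0.13 0.36 0 -0.08 1; -0.19 -0.62 0.13 0.36 0 -0.08 1; -0.19 -0.62 0.13 0.36 0 -0.08 1; -0.19 -0.62 0.13 0.36 0 -0.08 1; -0.19 -0.62 0.13 0.36 0 -0.08 1"

```text
time_s: 14.75
tcp_pos: [0.5322, 0.0143, 0.0772]
ee_rot: [[0.2, -0.957, 0.21], [-0.959, -0.147, 0.242], [-0.201, -0.25, -0.947]]
wrist_force: [-0.2, -0.3, -4.0]
gripper_width: 0.158
gripper_force: 30.0
```

```bash
python3 - <<'E'
from go import *
plan(*tb((0,-14,45)),5);barnow()
E
```

```text
row x5: [-0.188 -0.64   0.119] [ 0.371  0.005 -0.077] from [0.5322 0.0143 0.0772] t 14.75 F [-0.2 -0.3 -4. ] w 0.158 j [ 10.4  14.7 -24.  -19.  -38.   13.5]
bar in deck mm [-72.3 -40.5  66.7] rot [ 0.14 15.16  0.07] F deck [-2.2 -0.3 -3.3]
```

Emit:
jog_arm:
  plan: "-0.19 -0.64 0.12 0.37 0 -0.08 1; -0.19 -0.64 0.12 0.37 0 -0.08 1; -0.19 -0.64 0.12 0.37 0 -0.08 1; -0.19 -0.64 0.12 0.37 0 -0.08 1; -0.19 -0.64 0.12 0.37 0 -0.08 1; 0 0 0 0 0 0 1; 0 0 0 0 0 0 1; 0 0 0 0 0 0 1; 0 0 0 0 0 0 1; 0 0 0 0 0 0 1"

```text
time_s: 15.75
tcp_pos: [0.6061, 0.0517, 0.0969]
ee_rot: [[0.251, -0.859, 0.446], [-0.951, -0.134, 0.278], [-0.179, -0.494, -0.851]]
wrist_force: [-0.0, 0.5, -3.2]
gripper_width: 0.161
gripper_force: 30.0
```

```bash
cat > look.py <<'E'
import sys; from go import *
n=sys.argv[1];O=[]
for c_ in ("scene","top","wrist"):
    c=r.get_calibration(c_);p,d=r.capture(c_);np.savez(f"{n}_{c_}.npz",p=p,d=d,mtx=c["mtx"],extrinsics=c["extrinsics"]);O.append(p)
a,b,c=O; f=lambda i,w:cv2.resize(i,(w,int(i.shape[0]*w/i.shape[1])),interpolation=cv2.INTER_CUBIC)
L=np.vstack([f(a[150:260,215:345],390),f(b[120:220,215:360],390)]);M=f(c[0:300,150:490],400)
H=max(L.shape[0],M.shape[0]);pad=lambda i:np.pad(i,((0,H-i.shape[0]),(0,0),(0,0)))
cv2.imwrite(f"pics/{n}.png",np.hstack([pad(L),pad(M)])[:600,:,::-1])
E
python3 - <<'E'
from go import *
plan(*tb((0,-14,45)),1);barnow()
E
python3 look.py h1
```

```text
row x1: [-0.006  0.037  0.019] [0.002 0.025 0.015] from [0.6061 0.0517 0.0969] t 15.75 F [-0.   0.5 -3.2] w 0.161 j [ 12.9  14.9 -23.7 -25.8 -23.2  20.4]
bar in deck mm [  0.9 -14.3  45.4] rot [ 0.2  -0.    0.12] F deck [-1.5  0.5 -2.8]
```

View pics/h1.png

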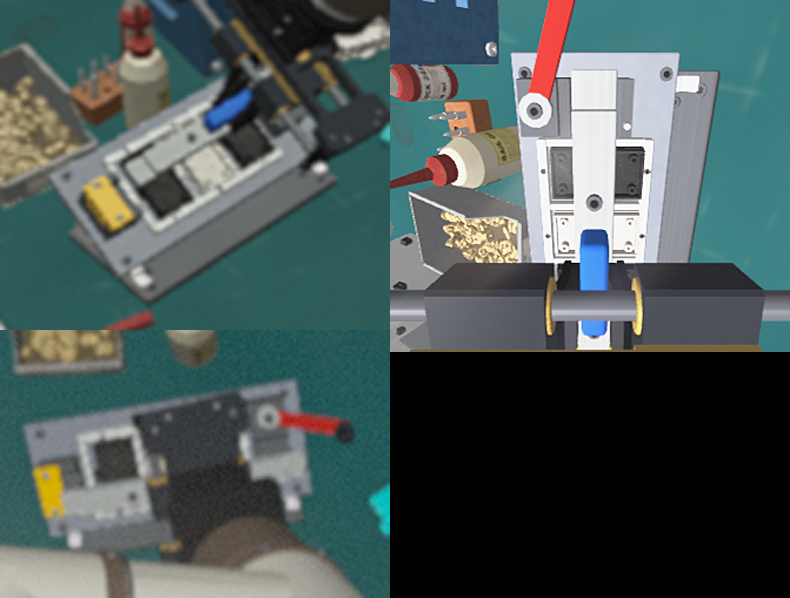

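The hover looks right. In the wrist view the bar's right end at (595,75) is lined up over the right slot, the pivot is at (535,110), and the keeper is still open. Checking the numbers from depth.

```bash
cat > chk.py <<'E'
import sys; from go import *
c=dict(np.load(sys.argv[1]+"_wrist.npz"));d=c["d"];v,u=np.mgrid[0:230,150:490];X=(cloud(c,np.c_[u.ravel(),v.ravel()],d[0:230,150:490].ravel())-P0)@Rd()*1e3
col=c["p"][0:230,150:490].reshape(-1,3).astype(int)
z0=float(sys.argv[2])
def rng(nm,m): print(nm,m.sum(),np.percentile(X[m],[3,50,97],axis=0).round(1).tolist())
b=(abs(X[:,0])<20)&(X[:,2]>z0+3)&(X[:,2]<z0+20)&(X[:,1]<-20)&(X[:,1]>-140)&(col.min(1)>120)
for lo,hi in((-130,-106),(-98,-80),(-80,-60)):
    rng(("bar",lo,hi),b&(X[:,1]>lo)&(X[:,1]<hi))
rng("plate+x",(abs(X[:,0]-45)<4)&(abs(X[:,1]+40)<40)&(abs(X[:,2]+17)<7))
rng("plate-x",(abs(X[:,0]+45)<4)&(abs(X[:,1]+40)<40)&(abs(X[:,2]+17)<7))
h=cv2.cvtColor(c["p"],cv2.COLOR_RGB2HSV)[0:230,150:490].reshape(-1,3)
rng("red",((h[:,0]<6)|(h[:,0]>174))&(h[:,1]>170)&(abs(X[:,2]-13)<10))
rng("piv",(np.hypot(X[:,0]-34,X[:,1]+92)<12)&(X[:,2]>12)&(col.min(1)>110))
rng("plate all",(abs(X[:,2]+17)<6)&(X[:,1]<-20)&(col[:,2]>col[:,0]+8)&(abs(X[:,0])<60)&(X[:,1]>-130))
E
python3 chk.py h1 45
```

```text
('bar', -130, -106) 660 [[-8.8, -113.4, 52.6], [0.4, -109.8, 53.8], [10.0, -106.1, 55.0]]
('bar', -98, -80) 1413 [[-8.8, -97.6, 54.9], [0.3, -89.8, 59.8], [9.7, -80.6, 61.1]]
('bar', -80, -60) 1255 [[-8.7, -79.5, 58.8], [0.6, -70.5, 60.0], [9.6, -60.6, 61.1]]
plate+x 744 [[41.2, -69.2, -18.9], [45.0, -39.1, -17.8], [48.8, -2.5, -16.5]]
plate-x 839 [[-48.8, -78.2, -19.2], [-45.0, -44.9, -17.9], [-41.3, -3.2, -16.7]]
red 1593 [[13.3, -142.3, 13.8], [23.1, -124.1, 15.1], [32.8, -102.4, 16.4]]
piv 624 [[24.9, -100.6, 14.3], [32.6, -92.7, 15.8], [41.2, -84.0, 20.1]]
plate all 5712 [[-51.3, -121.2, -19.3], [-30.0, -95.1, -17.9], [49.8, -25.5, -16.4]]
```

```bash
python3 - <<'E'
from go import *
plan(*tb((-.3,-14,10)),8)
E
```

```text
row x8: [0.036 0.007 0.173] [-0.     0.003  0.002] from [0.6063 0.0519 0.097 ] t 15.9 F [-0.2  0.2 -3.5] w 0.155 j [ 12.9  14.9 -23.7 -25.8 -23.2  20.4]
```

Emit:
jog_arm:
  plan: "0.036 0.007 0.17 0 0.003 0.002 1; 0.036 0.007 0.17 0 0.003 0.002 1; 0.036 0.007 0.17 0 0.003 0.002 1; 0.036 0.007 0.17 0 0.003 0.002 1; 0.036 0.007 0.17 0 0.003 0.002 1; 0.036 0.007 0.17 0 0.003 0.002 1; 0.036 0.007 0.17 0 0.003 0.002 1; 0.036 0.007 0.17 0 0.003 0.002 1; 0 0 0 0 0 0 1; 0 0 0 0 0 0 1"

```text
time_s: 16.9
tcp_pos: [0.6222, 0.0543, 0.066]
ee_rot: [[0.248, -0.859, 0.447], [-0.952, -0.132, 0.275], [-0.178, -0.494, -0.851]]
wrist_force: [-1.2, -0.6, -2.2]
gripper_width: 0.156
gripper_force: 30.0
```

```bash
python3 - <<'E'
from go import *
barnow();plan(*tb((-.3,-14,0)),8)
E
python3 look.py h2; python3 chk.py h2 10
```

```text
bar in deck mm [ -0.2 -14.1  10.5] rot [ 0.01 -0.01  0.  ] F deck [-2.2 -0.4 -1.3]
row x8: [0.011 0.    0.052] [-0.  0.  0.] from [0.6222 0.0543 0.066 ] t 16.9 F [-1.2 -0.6 -2.2] w 0.156 j [ 12.4  19.  -22.4 -29.  -20.9  24.1]
('bar', -130, -106) 628 [[-10.1, -113.2, 18.1], [-0.5, -109.9, 19.6], [8.6, -106.3, 20.8]]
('bar', -98, -80) 1449 [[-10.8, -97.4, 18.5], [-1.1, -89.4, 25.5], [8.4, -80.7, 26.7]]
('bar', -80, -60) 1256 [[-10.1, -79.3, 24.3], [-0.7, -70.5, 25.5], [8.3, -60.6, 26.7]]
plate+x 952 [[41.2, -68.6, -18.8], [45.0, -39.0, -17.8], [48.8, -2.6, -16.6]]
plate-x 1073 [[-48.7, -78.3, -19.1], [-45.1, -45.6, -17.9], [-41.4, -3.1, -16.8]]
red 2084 [[14.9, -137.3, 13.7], [23.9, -121.1, 15.1], [33.1, -102.0, 16.5]]
piv 866 [[25.2, -100.5, 14.2], [32.7, -93.0, 15.8], [41.1, -84.2, 20.2]]
plate all 7448 [[-51.2, -121.3, -19.3], [-30.5, -98.7, -17.9], [49.1, -26.7, -16.5]]
```

Emit:
jog_arm:
  plan: "0.011 0 0.05 0 0 0 1; 0.011 0 0.05 0 0 0 1; 0.011 0 0.05 0 0 0 1; 0.011 0 0.05 0 0 0 1; 0.011 0 0.05 0 0 0 1; 0.011 0 0.05 0 0 0 1; 0.01 0 0.04 0 0 0 1; 0.01 0 0.04 0 0 0 1; 0.01 0 0.04 0 0 0 1; 0 0 0 0 0 0 1"

```text
time_s: 18.05
tcp_pos: [0.6275, 0.0549, 0.0566]
ee_rot: [[0.248, -0.859, 0.447], [-0.952, -0.131, 0.275], [-0.178, -0.494, -0.851]]
wrist_force: [-0.6, 0.4, -2.8]
gripper_width: 0.157
gripper_force: 30.0
```

```bash
python3 - <<'E'
from go import *
barnow()
E
```

```text
bar in deck mm [ -0.3 -14.2  -0.2] rot [ 0.01 -0.01 -0.  ] F deck [-1.8  0.5 -2.2]
```

Emit:
jog_arm:
  plan: "0.003 0 0.012 0 0 0 1; 0.003 0 0.012 0 0 0 1; 0.003 0 0.012 0 0 0 1; 0.003 0 0.012 0 0 0 1; 0 0 0 0 0 0 1; 0 0 0 0 0 0 1; 0 0 0 0 0 0 1; 0 0 0 0 0 0 1; 0 0 0 0 0 0 1; 0 0 0 0 0 0 1"

```text
time_s: 19.05
tcp_pos: [0.628, 0.055, 0.056]
ee_rot: [[0.248, -0.859, 0.448], [-0.952, -0.132, 0.275], [-0.178, -0.495, -0.851]]
wrist_force: [-4.5, -1.5, 2.1]
gripper_width: 0.162
gripper_force: 30.0
```

```bash
python3 - <<'E'
from go import *
barnow();plan(*tb((-.3,0,-1.2)),8)
E
python3 look.py h3; python3 chk.py h3 0
```

```text
bar in deck mm [ -0.2 -14.2  -1.1] rot [ 0.02 -0.03  0.  ] F deck [-3.  -0.8  4.2]
row x8: [-0.07   0.     0.015] [-0.  0.  0.] from [0.628 0.055 0.056] t 19.05 F [-4.5 -1.5  2.1] w 0.162 j [ 12.1  20.3 -21.7 -30.3 -20.3  25.7]
('bar', -130, -106) 793 [[-17.6, -113.4, 6.0], [-1.6, -109.3, 7.5], [18.2, -106.1, 9.0]]
('bar', -98, -80) 2370 [[-18.9, -97.6, 5.1], [-1.7, -89.2, 12.8], [18.9, -80.6, 14.8]]
('bar', -80, -60) 1468 [[-16.4, -79.7, 6.0], [-0.8, -72.2, 13.4], [16.4, -60.8, 14.6]]
plate+x 1033 [[41.3, -68.4, -18.9], [45.0, -39.4, -17.8], [48.8, -2.9, -16.6]]
plate-x 1169 [[-48.8, -78.4, -19.2], [-45.1, -46.3, -18.0], [-41.5, -3.7, -16.8]]
red 2346 [[15.3, -135.7, 13.7], [24.2, -120.3, 15.1], [33.1, -101.8, 16.4]]
piv 989 [[25.2, -100.4, 14.4], [32.7, -93.0, 15.7], [41.3, -84.3, 20.2]]
plate all 8252 [[-51.2, -121.3, -19.3], [-30.8, -99.7, -18.0], [49.2, -27.0, -16.6]]
```

Emit:
jog_arm:
  plan: "-0.071 0 0.015 0 0 0 1; -0.071 0 0.015 0 0 0 1; -0.071 0 0.015 0 0 0 1; -0.071 0 0.015 0 0 0 1; -0.071 0 0.015 0 0 0 1; -0.071 0 0.015 0 0 0 1; -0.071 0 0.015 0 0 0 1; -0.071 0 0.015 0 0 0 1; 0 0 0 0 0 0 1; 0 0 0 0 0 0 1"

```text
time_s: 20.2
tcp_pos: [0.6268, 0.0686, 0.0564]
ee_rot: [[0.248, -0.858, 0.45], [-0.953, -0.131, 0.274], [-0.176, -0.496, -0.85]]
wrist_force: [-3.6, -3.5, 3.3]
gripper_width: 0.154
gripper_force: 30.0
```

```bash
python3 - <<'E'
from go import *
barnow()
E
python3 look.py h4; python3 chk.py h4 0
```

```text
bar in deck mm [ 0.6 -0.5 -1.1] rot [-0.06 -0.15 -0.  ] F deck [-1.9 -3.   4.8]
('bar', -130, -106) 149 [[-19.3, -116.4, 5.2], [-12.7, -107.1, 7.8], [19.7, -106.1, 11.5]]
('bar', -98, -80) 2484 [[-18.9, -97.5, 5.3], [-1.8, -89.4, 7.8], [18.9, -80.6, 14.6]]
('bar', -80, -60) 1622 [[-16.3, -79.7, 7.1], [-0.4, -71.9, 13.5], [16.4, -60.7, 14.7]]
plate+x 1178 [[41.2, -70.5, -18.9], [45.0, -40.5, -17.7], [48.7, -3.0, -16.6]]
plate-x 1292 [[-48.8, -78.3, -19.1], [-45.1, -46.2, -18.0], [-41.5, -3.1, -16.9]]
red 1559 [[19.2, -122.2, 13.7], [26.4, -112.3, 15.1], [33.8, -100.8, 16.5]]
piv 1122 [[25.2, -100.4, 14.4], [32.7, -92.7, 15.9], [41.2, -84.3, 20.3]]
plate all 9681 [[-51.1, -121.2, -19.3], [-29.1, -99.7, -17.9], [49.1, -25.9, -16.5]]
```

Emit:
jog_arm:
  plan: "-0.02 0 0.004 0 0 0 1; -0.02 0 0.004 0 0 0 1; -0.02 0 0.004 0 0 0 1; 0 0 0 0 0 0 1; 0 0 0 0 0 0 1; 0 0 0 0 0 0 0; 0 0 0 0 0 0 0; 0 0 0 0 0 0 0; 0 0 0 0 0 0 0; 0 0 0 0 0 0 0"

```text
time_s: 21.35
tcp_pos: [0.6259, 0.0711, 0.0558]
ee_rot: [[0.248, -0.859, 0.448], [-0.952, -0.132, 0.275], [-0.178, -0.495, -0.851]]
wrist_force: [0.7, -0.3, 0.1]
gripper_width: 0.473
gripper_force: 0.0
```

```bash
python3 - <<'E'
from go import *
barnow();s=r.sense();R0=np.array(s["ee_rot"]);t=np.array(s["tcp_pos"])
plan(t+Rd()@np.array([0,0,.1]),R0,6)
E
```

```text
bar in deck mm [-0.1  2.  -1.4] rot [ 0.02 -0.04  0.02] F deck [ 0.6 -0.4 -0.3]
row x6: [-0.138  0.002 -0.652] [0. 0. 0.] from [0.6259 0.0711 0.0558] t 21.35 F [ 0.7 -0.3  0.1] w 0.473 j [ 14.4  20.1 -22.7 -28.8 -18.8  22.5]
```

Released, and the bar is home against the wall (the tool had been pressing elastically). I'll withdraw, then pinch the knob with the same tool orientation. First checking reach along the arc.

```bash
cat > arc.py <<'E'
from go import *
PV=np.array([33.2,-92.3])
def kt(th,h=23.,c=(0,0)):
    "tcp for fingertips at deck height h around the knob at angle th (deg)"
    R=Rd()@RB;a=np.radians(th);b=np.array([PV[0]-64*np.sin(a)+c[0],PV[1]-64*np.cos(a)+c[1],h])
    return P0+Rd()@(b/1e3)+.038*R[:,2],R
E
python3 - <<'E'
from kin2 import *; from arc import *
q=[14,20,-23,-29,-19]
for h,th in((80,18),(23,18),(23,40),(23,60),(23,90),(80,90)):
    p_,R_=kt(th,h);q,e=ik(p_,R_,q);print(h,th,q.round(1),round(e,4))
E
```

```text
80 18 [ -5.3  17.8 -13.2 -31.6 -37. ] 0.0
23 18 [ -5.1  23.7 -11.7 -34.9 -33.3] 0.0
23 40 [ -4.6  22.9 -14.6 -36.6 -31.3] 0.0
23 60 [ -3.2  22.1 -17.1 -37.7 -29.3] 0.0
23 90 [  0.5  21.  -20.  -37.9 -26.2] 0.0
80 90 [  1.1  14.4 -22.2 -32.8 -29.5] 0.0
```

Emit:
jog_arm:
  plan: "-0.14 0 -0.65 0 0 0 0; -0.14 0 -0.65 0 0 0 0; -0.14 0 -0.65 0 0 0 0; -0.14 0 -0.65 0 0 0 0; -0.14 0 -0.65 0 0 0 0; 0 0 0 0 0 0 0; 0 0 0 0 0 0 0; 0 0 0 0 0 0 0; 0 0 0 0 0 0 0; 0 0 0 0 0 0 0"

```text
time_s: 22.35
tcp_pos: [0.5849, 0.0651, 0.1271]
ee_rot: [[0.248, -0.86, 0.447], [-0.952, -0.132, 0.275], [-0.178, -0.493, -0.852]]
wrist_force: [-0.6, -0.3, -0.4]
gripper_width: 0.502
gripper_force: 0.0
```

```bash
python3 look.py h5; python3 - <<'E'
from arc import *
c=dict(np.load("h5_wrist.npz"));d=c["d"];H,W=230,640;v,u=np.mgrid[0:H,0:W];X=(cloud(c,np.c_[u.ravel(),v.ravel()],d[:H].ravel())-P0)@Rd()*1e3
h=cv2.cvtColor(c["p"],cv2.COLOR_RGB2HSV)[:H].reshape(-1,3);col=c["p"][:H].reshape(-1,3).astype(int)
red=((h[:,0]<6)|(h[:,0]>174))&(h[:,1]>150)&(abs(X[:,2]-13)<8)&(X[:,0]<60)&(X[:,1]<-90)
print("red",red.sum(),np.median(X[red],0)); L=X[red][:,:2];m=L.mean(0);dv=np.linalg.svd(L-m)[2][0];dv*=-np.sign(dv[1]);print(dv,"angle",np.degrees(np.arctan2(-dv[0],-dv[1])),"line x at y=-92:",m[0]+dv[0]*(-92-m[1])/dv[1])
k=(col.max(1)<70)&(X[:,2]>16)&(X[:,2]<45)&(X[:,1]<-120)&(abs(X[:,0])<60);print("knob",k.sum(),np.percentile(X[k],[5,50,95],axis=0).round(1).tolist() if k.any() else"")
kt_=k&(X[:,2]>37);print("top",kt_.sum(),np.median(X[kt_],0))
white=(col.min(1)>120)&(abs(X[:,0])<14)&(X[:,2]>3)&(X[:,2]<18)
for lo,hi in((-105,-86),(-84,-60),(-60,-30)):
    w=white&(X[:,1]>lo)&(X[:,1]<hi)&(abs(X[:,0])<10.5);print(lo,w.sum(),np.percentile(X[w],[2,50,98],axis=0).round(1).tolist())
# scene blue
for n in("scene","top"):
    cs=dict(np.load(f"h5_{n}.npz"));hh=cv2.cvtColor(cs["p"],cv2.COLOR_RGB2HSV);e=proj(cs,P0+Rd()@np.array([0,0,.034]))[0];x,y=e.astype(int)
    try:mm,ce,st=blob(cs["p"],(105,130,60),(125,255,255),(x-15,y-15,x+15,y+15));print(n,e,ce,st)
    except Exception as ex:print(n,ex)
barnow();plan(*kt(18,75),10)
E
```

```text
red 903 [  24.9177 -117.7942   15.1413]
[-0.3342 -0.9425] angle 19.52273679051937 line x at y=-92: 33.788782561234214
knob 0 
top 0 [nan nan nan]
-105 480 [[-9.7, -99.1, 5.9], [-0.4, -93.0, 7.5], [8.9, -86.6, 9.0]]
-84 821 [[-9.9, -83.7, 8.0], [-0.5, -72.5, 13.5], [9.0, -60.4, 15.0]]
-60 822 [[-9.7, -59.5, 12.3], [-0.6, -46.1, 13.7], [8.8, -30.7, 17.1]]
scene [284.3126 195.6077] [283.3398 195.9029] [274 189  19  15 103]
top attempt to get argmax of an empty sequence
bar in deck mm [-0.3  2.  81.4] rot [ 0.    0.02 -0.  ] F deck [ 0.  -0.5 -0.9]
row x10: [ 0.634 -0.052 -0.03 ] [ 0.  0. -0.] from [0.585  0.0651 0.1275] t 22.5 F [ 0.5 -0.4 -0.8] w 0.501 j [ 16.4  10.3 -26.6 -20.  -23.7  11.7]
  return _methods._mean(a, axis=axis, dtype=dtype,
  ret = um.true_divide(
```

```bash
python3 - <<'E'
from arc import *
plan(*kt(19.5,62),10)
E
```

```text
row x10: [ 0.643 -0.046  0.021] [ 0.  0. -0.] from [0.585  0.0651 0.1275] t 22.5 F [ 0.5 -0.4 -0.8] w 0.501 j [ 16.4  10.3 -26.6 -20.  -23.7  11.7]
```

Emit:
jog_arm:
  plan: "0.63 -0.05 -0.02 0 0 0 0; 0.63 -0.05 -0.02 0 0 0 0; 0.63 -0.05 -0.02 0 0 0 0; 0.63 -0.05 -0.02 0 0 0 0; 0.63 -0.05 -0.02 0 0 0 0; 0.63 -0.05 -0.02 0 0 0 0; 0.63 -0.05 -0.02 0 0 0 0; 0.63 -0.05 -0.02 0 0 0 0; 0.63 -0.05 -0.02 0 0 0 0; 0.63 -0.05 -0.02 0 0 0 0"

```text
time_s: 23.5
tcp_pos: [0.6328, -0.0853, 0.1101]
ee_rot: [[0.248, -0.859, 0.447], [-0.952, -0.131, 0.275], [-0.178, -0.494, -0.851]]
wrist_force: [0.4, -0.1, -0.2]
gripper_width: 0.499
gripper_force: 0.0
```

```bash
python3 look.py h6; python3 - <<'E'
from arc import *
c=dict(np.load("h6_wrist.npz"));d=c["d"];H,W=300,640;v,u=np.mgrid[0:H,0:W];X=(cloud(c,np.c_[u.ravel(),v.ravel()],d[:H].ravel())-P0)@Rd()*1e3
col=c["p"][:H].reshape(-1,3).astype(int);h=cv2.cvtColor(c["p"],cv2.COLOR_RGB2HSV)[:H].reshape(-1,3)
k=(col.max(1)<90)&(X[:,2]>16)&(X[:,2]<45)&(X[:,1]<-130)&(X[:,1]>-175)&(abs(X[:,0]-12)<20);print("knob",k.sum(),np.percentile(X[k],[5,50,95],axis=0).round(1).tolist() if k.any() else"")
c=dict(np.load("h6_top.npz"));d=c["d"];v,u=np.mgrid[120:200,290:370];X=(cloud(c,np.c_[u.ravel(),v.ravel()],d[120:200,290:370].ravel())-P0)@Rd()*1e3
col=c["p"][120:200,290:370].reshape(-1,3).astype(int);k=(col.max(1)<80)&(X[:,2]>16)&(X[:,2]<45)&(X[:,1]<-130)&(X[:,1]>-175);print("topknob",k.sum(),np.median(X[k],0) if k.any() else "")
# from first top picture too
c=dict(np.load("top0.npz"));c.update(r.get_calibration("top"));p=c["p"][140:170,330:355].astype(int);m=p.max(2)<70;vv,uu=np.nonzero(m);uv=np.array([[uu.mean()+330,vv.mean()+140]]);print("top0 knob",uv,m.sum(),(onplane(c,uv,P0+Rd()[:,2]*.036,Rd()[:,2])-P0)@Rd()*1e3)
s=r.sense();R=np.array(s["ee_rot"]);print("tip",(np.array(s["tcp_pos"])-.038*R[:,2]-P0)@Rd()*1e3)
plan(*kt(19.5,23),6)
E
```

```text
knob 422 [[7.5, -160.7, 23.9], [13.6, -157.4, 37.4], [19.5, -149.6, 39.6]]
topknob 0 
top0 knob [[343.     158.1163]] 43 [[  14.7376 -153.7238   36.    ]]
tip [  12.8828 -152.3688   72.6923]
row x6: [0.07  0.006 0.324] [ 0.    -0.    -0.002] from [ 0.6326 -0.0853  0.1098] t 23.65 F [-0.   0.1 -0.6] w 0.5 j [ -5.2  18.5 -13.3 -32.  -36.3  39.4]
```

Emit:
jog_arm:
  plan: "0.07 0 0.32 0 0 0 0; 0.07 0 0.32 0 0 0 0; 0.07 0 0.32 0 0 0 0; 0.07 0 0.32 0 0 0 0; 0.07 0 0.32 0 0 0 0; 0.07 0 0.32 0 0 0 1; 0 0 0 0 0 0 1; 0 0 0 0 0 0 1; 0 0 0 0 0 0 1; 0 0 0 0 0 0 1"

```text
time_s: 24.65
tcp_pos: [0.6569, -0.0814, 0.0682]
ee_rot: [[0.248, -0.859, 0.448], [-0.952, -0.132, 0.275], [-0.177, -0.495, -0.85]]
wrist_force: [1.8, 0.6, -1.4]
gripper_width: 0.166
gripper_force: 30.0
```

```bash
python3 - <<'E'
from arc import *
s=r.sense();R=np.array(s["ee_rot"]);t=np.array(s["tcp_pos"]);tip=(t-.038*R[:,2]-P0)@Rd()*1e3;print("tip",tip,s["gripper_width"],s["gripper_force"],s["wrist_force"])
a0=np.degrees(np.arctan2(-(tip[0]-PV[0]),-(tip[1]-PV[1])));print("angle",a0,np.hypot(*(tip[:2]-PV)))
# arc rows: from a0 to 92 in 20 rows, tool-frame shifts
ths=np.linspace(a0,92,19);M=R.T@Rd()
for x,y in zip(ths,ths[1:]):
    f=lambda t:np.array([-64*np.sin(np.radians(t)),-64*np.cos(np.radians(t)),0])
    print((M@(f(y)-f(x))/25).round(3))
E
```

```text
tip [  13.5165 -152.0018   24.369 ] 0.16560081820975486 29.997490548994392 [ 1.7765  0.6001 -1.3961]
angle 18.247276663609135 62.86290100544447
[-0.063  0.171  0.014]
[-0.075  0.166  0.016]
[-0.086  0.16   0.018]
[-0.097  0.154  0.021]
[-0.108  0.146  0.023]
[-0.118  0.138  0.025]
[-0.127  0.129  0.027]
[-0.136  0.119  0.029]
[-0.144  0.109  0.031]
[-0.151  0.099  0.032]
[-0.157  0.087  0.033]
[-0.163  0.076  0.035]
[-0.168  0.063  0.036]
[-0.172  0.051  0.036]
[-0.175  0.038  0.037]
[-0.177  0.025  0.037]
[-0.179  0.012  0.038]
[-0.179 -0.001  0.038]
```

Emit:
jog_arm:
  plan: "-0.063 0.171 0.014 0 0 0 1; -0.075 0.166 0.016 0 0 0 1; -0.086 0.16 0.018 0 0 0 1; -0.097 0.154 0.02 0 0 0 1; -0.108 0.146 0.023 0 0 0 1; -0.118 0.138 0.025 0 0 0 1; -0.127 0.129 0.027 0 0 0 1; -0.136 0.119 0.029 0 0 0 1; -0.144 0.109 0.031 0 0 0 1; 0 0 0 0 0 0 1"

```text
time_s: 25.65
tcp_pos: [0.6279, -0.0629, 0.0534]
ee_rot: [[0.246, -0.856, 0.454], [-0.954, -0.13, 0.272], [-0.174, -0.5, -0.848]]
wrist_force: [5.7, -1.9, -0.3]
gripper_width: 0.168
gripper_force: 30.0
```

```bash
cat > st.py <<'E'
from arc import *
s=r.sense();R=np.array(s["ee_rot"]);t=np.array(s["tcp_pos"]);tip=(t-.038*R[:,2]-P0)@Rd()*1e3;print("tip",tip,s["gripper_width"],s["gripper_force"],"Fdeck",np.array(s["wrist_force"])@Rd())
print("angle",np.degrees(np.arctan2(-(tip[0]-PV[0]),-(tip[1]-PV[1]))),np.hypot(*(tip[:2]-PV)))
E
python3 st.py
```

```text
tip [ -16.6142 -129.3163   24.4753] 0.16764984231108324 29.999709808034822 Fdeck [ 4.5364 -2.6767 -2.9006]
angle 53.384430587896375 62.06173059720217
```

Emit:
jog_arm:
  plan: "-0.151 0.099 0.032 0 0 0 1; -0.157 0.087 0.033 0 0 0 1; -0.163 0.076 0.035 0 0 0 1; -0.168 0.063 0.036 0 0 0 1; -0.172 0.051 0.036 0 0 0 1; -0.175 0.038 0.037 0 0 0 1; -0.177 0.025 0.037 0 0 0 1; -0.179 0.012 0.038 0 0 0 1; -0.18 0 0.038 0 0 0 1; 0 0 0 0 0 0 1"

```text
time_s: 26.65
tcp_pos: [0.6111, -0.0258, 0.0471]
ee_rot: [[0.247, -0.857, 0.452], [-0.953, -0.131, 0.273], [-0.175, -0.498, -0.85]]
wrist_force: [3.7, -4.2, 0.7]
gripper_width: 0.171
gripper_force: 30.0
```

```bash
python3 st.py
```

```text
tip [-29.3554 -90.2149  24.4735] 0.17071715736682713 30.006953850388527 Fdeck [ 3.0196 -4.7358 -0.9112]
angle 91.90908029691337 62.5901382650377
```

Emit:
jog_arm:
  plan: "-0.05 0 0.01 0 0 0 1; -0.05 0 0.01 0 0 0 1; 0 0 0 0 0 0 1; 0 0 0 0 0 0 0; 0 0 0 0 0 0 0; 0 0 0 0 0 0 0; 0 0 0 0 0 0 0; 0 0 0 0 0 0 0; 0 0 0 0 0 0 0; 0 0 0 0 0 0 0"

```text
time_s: 27.65
tcp_pos: [0.6091, -0.0219, 0.0459]
ee_rot: [[0.248, -0.859, 0.447], [-0.952, -0.132, 0.275], [-0.178, -0.494, -0.851]]
wrist_force: [-0.7, -0.5, 0.1]
gripper_width: 0.495
gripper_force: 0.0
```

```bash
python3 st.py; python3 - <<'E'
from go import *
s=r.sense();R0=np.array(s["ee_rot"]);t=np.array(s["tcp_pos"]);plan(t+Rd()@np.array([0,0,.1]),R0,8)
E
```

```text
tip [-31.0324 -86.2119  24.1018] 0.49531365406781497 0.0 Fdeck [-0.6189 -0.3915  0.4217]
angle 95.41441120366441 64.5203014604509
row x8: [-0.104  0.002 -0.489] [0. 0. 0.] from [ 0.6091 -0.0219  0.0459] t 27.65 F [-0.7 -0.5  0.1] w 0.495 j [  1.3  20.7 -20.4 -37.7 -25.7  41.6]
```

Emit:
jog_arm:
  plan: "-0.1 0 -0.49 0 0 0 0; -0.1 0 -0.49 0 0 0 0; -0.1 0 -0.49 0 0 0 0; -0.1 0 -0.49 0 0 0 0; -0.1 0 -0.49 0 0 0 0; -0.1 0 -0.49 0 0 0 0; -0.1 0.3 -0.49 0 0 0 0; -0.1 0.5 -0.49 0 0 0 0; 0 0.8 0 0 0 0 0; 0 0.6 0 0 0 0 0"

```text
time_s: 28.65
tcp_pos: [0.5114, -0.0371, 0.1059]
ee_rot: [[0.248, -0.859, 0.448], [-0.952, -0.131, 0.276], [-0.178, -0.495, -0.851]]
wrist_force: [-0.0, 0.0, 0.0]
gripper_width: 0.502
gripper_force: 0.0
```

```bash
python3 look.py h7; python3 - <<'E'
from arc import *
for n,(y0,y1,x0,x1) in(("wrist",(0,300,0,640)),("top",(120,220,215,360)),("scene",(150,260,215,360))):
    c=dict(np.load(f"h7_{n}.npz"));d=c["d"];v,u=np.mgrid[y0:y1,x0:x1];X=(cloud(c,np.c_[u.ravel(),v.ravel()],d[y0:y1,x0:x1].ravel())-P0)@Rd()*1e3
    h=cv2.cvtColor(c["p"],cv2.COLOR_RGB2HSV)[y0:y1,x0:x1].reshape(-1,3)
    red=((h[:,0]<6)|(h[:,0]>174))&(h[:,1]>150)&(abs(X[:,2]-13)<8)&(X[:,0]<60)&(X[:,0]>-60)&(X[:,1]<-60)&(X[:,1]>-170)
    if red.sum()>8:
        L=X[red][:,:2];m=L.mean(0);dv=np.linalg.svd(L-m)[2][0];dv*=-np.sign(dv[0]);print(n,red.sum(),m,"angle rad",np.arctan2(-dv[0],-dv[1]),"via pivot",np.arctan2(-(m[0]-PV[0]),-(m[1]-PV[1])))
    bl=(h[:,0]>104)&(h[:,0]<126)&(h[:,1]>130)&(X[:,2]>25)&(X[:,2]<42)&(abs(X[:,0])<20)&(abs(X[:,1])<40)
    if bl.sum()>8: print(n,"blue",bl.sum(),np.percentile(X[bl],[5,50,95],axis=0).round(1).tolist())
E
python3 st.py
```

```text
wrist 430 [  6.2902 -94.0587] angle rad 1.5095200652767633 via pivot 1.5055328410113547
top 80 [ -0.9172 -93.5341] angle rad 1.5827290741481483 via pivot 1.5346395005091642
top blue 129 [[-4.0, -23.8, 28.0], [2.3, 1.3, 34.0], [5.9, 24.0, 36.9]]
scene 59 [  1.259  -92.5958] angle rad 1.620710394638662 via pivot 1.5615363948824845
scene blue 97 [[-4.5, -22.4, 28.0], [0.7, 1.9, 31.6], [7.1, 27.9, 34.6]]
tip [-86.2747 -87.4367 124.8878] 0.5004937627669829 0.0 Fdeck [-0.6347 -0.4088 -1.5303]
angle 92.33097208871843 119.57368138146192
```

View pics/h7.png

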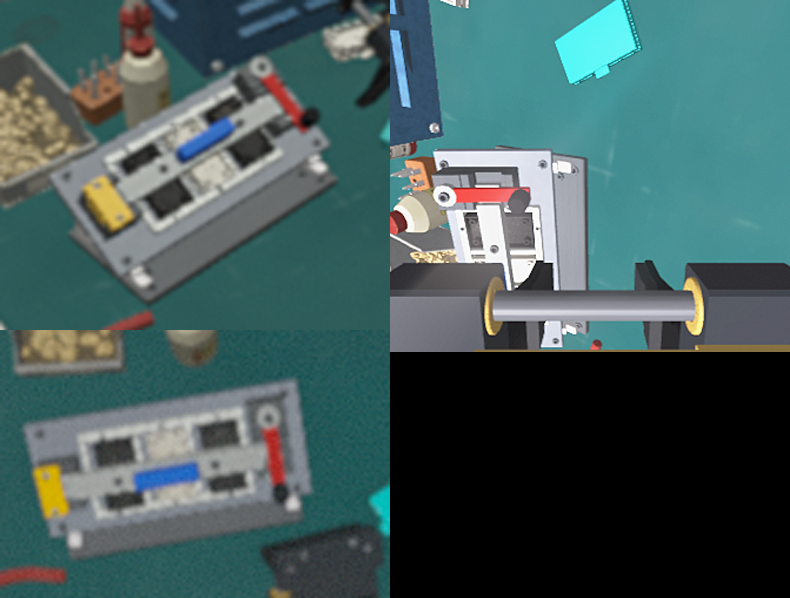

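```bash
python3 - <<'E'
from arc import *
c=dict(np.load("h7_wrist.npz"));p,d=c["p"],c["d"];h=cv2.cvtColor(p,cv2.COLOR_RGB2HSV)
v,u=np.nonzero((((h[:,:,0]<6)|(h[:,:,0]>174))&(h[:,:,1]>150))[:260]);
X=(onplane(c,np.c_[u,v],P0+Rd()[:,2]*.0155,Rd()[:,2])-P0)@Rd()*1e3
k=(abs(X[:,1]+93)<15)&(abs(X[:,0])<60);X=X[k];V=h[v[k],u[k],2]
for x in range(-24,26,6):
    m=abs(X[:,0]-x)<3
    if m.sum()>3: print(x,m.sum(),X[m,1].min().round(1),X[m,1].max().round(1),np.round([V[m].min(),V[m].max()]))
w=(p[:,:,:].astype(int).min(2)>140);vv,uu=np.nonzero(w[:260]);Y=(onplane(c,np.c_[uu,vv],P0+Rd()[:,2]*.018,Rd()[:,2])-P0)@Rd()*1e3
m=np.hypot(Y[:,0]-33,Y[:,1]+92)<12;print("pivot",Y[m].mean(0),Y[m].min(0),Y[m].max(0))
dk=p.astype(int).max(2)<60;vv,uu=np.nonzero(dk[:260]);Y=(onplane(c,np.c_[uu,vv],P0+Rd()[:,2]*.0395,Rd()[:,2])-P0)@Rd()*1e3
m=np.hypot(Y[:,0]+30,Y[:,1]+92)<14;print("knob",Y[m].mean(0),Y[m].min(0),Y[m].max(0))
E
```

```text
-18 5 -98.4 -96.4 [247 252]
-12 32 -99.5 -92.3 [134 253]
-6 67 -99.5 -89.2 [130 251]
0 68 -99.4 -89.2 [132 251]
6 71 -99.4 -88.1 [132 255]
12 75 -99.4 -88.1 [139 255]
18 75 -99.4 -87.1 [132 254]
24 37 -99.4 -88.1 [130 255]
pivot [ 32.1033 -92.0223  18.    ] [  22.6598 -103.2947   18.    ] [ 41.8377 -80.6778  18.    ]<stdin>:12: RuntimeWarning: Mean of empty slice.
  ret = um.true_divide(
Traceback (most recent call last):
ValueError: zero-size array to reduction operation minimum which has no identity
```

The blade's lower edge sits at y=-99.4 all along its length, so it is parallel to deck x and at its stop. The bar is home on both saddles. Handing in.

```bash
python3 -c "
from station import r
print(r.finish_job())"
```

```text
the job is handed in; nothing more can be done
None
```

I handed the job in at about 29 s: the bar lies in both saddles, home under the claw, and the red keeper is closed at its stop. The last camera views show the housings in their nests; no verdict came back.

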